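# Clamp the strap, seat the drill plate on its dowel and hold it down

## Task

Get the drill jig ready for drilling: first turn the wing handle of its clamp from off fully to on, so that the strap is pushed against the end stop; then pick up the loose drill plate by its handle, set it down lightly on top of the jig's tall locating dowel about 15 mm off its place, and, since the plate now hides the dowel, slide it across by feel until its hole drops over the dowel. Press the plate down against the spring plungers until it lies flat on the rests and finish while still holding it pressed down there, because without your push the springs lift it again; do not knock the marker or the gauge block about.

Things in the scene. Friction and masses are not known exactly. Their poses are not given: they have to be found in the camera images.
- jig: Drill jig bolted to the bench: dark steel base 112 x 232 x 20 mm, from y = -152 to +80 mm in its own frame. Origin: on the bench, under the middle of the place where the drill plate sits; y runs from the clamp end (-y) to the end stop (+y), z up. A steel strap lies in the nest in its middle. It stands left or right on the bench, within 0.35 rad of yaw 0.
- dowel (a point): Top centre of the main locating dowel, a round steel pin of 12 mm diameter, its top 47 mm above the bench (11 mm above the rests); the last 3.5 mm taper to 7 mm diameter. Axes as the jig's. It stands at x = +30, y = -46 mm in the jig frame.
- short_pin (a point): Top centre of the second pin, 10 mm diameter, top 42.5 mm above the bench, last 3 mm tapered to 6 mm; at x = +30, y = +46 mm in the jig frame. It keeps the plate from turning and is entered after the dowel.
- rest_plane (a point): Point 36 mm above the jig's origin, level with the three fixed rests; the origin of plate lies here, axes agreeing, when the plate is fully home. Four thin spring plungers stand 5 mm above the rests and carry the unpressed plate 3.5 to 5 mm above them; at home they push up with 12.6 N, so it takes 7 to 9 N on top of its own weight.
- plate: Loose drill plate: grey aluminium, 90 x 120 x 16 mm, about 0.45 kg, two steel drill bushes and a black bridge handle on top. Origin: centre of its underside; x across, y along, z up. It starts flat on the bench within 0.5 rad of yaw 0, its pin holes towards +x as on the jig, so it needs no turning round. The two pin holes are blind, open only underneath.
- plate_hole (a point): Centre of the mouth, in the plate's underside, of the round blind hole for the dowel: 14.2 mm diameter with a 1 mm chamfer, 13.5 mm deep; at x = +30, y = -46 mm in the plate frame. The underside is plain from here towards -x, so a plate set down 15 mm to the jig's +x of its place rests on the dowel and slides home towards -x, clear of the clamp handle.
- plate_slot (a point): Centre of the mouth, in the plate's underside, of the slot for the short pin: 17 mm in x by 21 mm in y, 13.5 mm deep; at x = +30, y = +46 mm in the plate frame.
- plate_grip (a point): Middle of the bar of the plate's handle, 42.5 mm above the plate's underside, over its centre: bar 16 mm wide (in plate x), 78 mm long (along plate y), 15 mm high, free space under it between its two feet (at y = +-31 mm). Axes as the plate's.
- clamp (a joint): Angle of the clamp's black wing handle, rad: 0 = off (nose towards the jig's -x), 1.571 = on (nose towards the jig's +y). Turns clockwise seen from above about a vertical axis, with a stop and a spring detent at each end: up to 0.15 N m, and well past half way it is drawn to the end by itself. Its eccentric drives a jaw that pushes the strap against the end stop.
- clamp_grip (a point): Point on the wing handle's axis, 62 mm above the bench, where to grip it; at x = 0, y = -115 mm in the jig frame. Its axes turn with the handle: x along the wing, the nose at -x (40 mm from the axis), the blunt end at +x (24 mm); y across it. The wing is 15 mm wide, its top 72 and its bottom 46 mm above the bench.
- strap: Loose flat steel strap blank 36 x 118 x 12 mm, 0.38 kg, lying in the jig's nest with its y along the jig's y, top 32 mm above the bench. Origin: centre of its underside. Home against the end stop its origin is at y = -7 mm in the jig frame; it starts 1 to 3.5 mm short of that.
- marker: Bystander: marker pen, 14 x 132 mm, loose on the bench.
- gauge_block: Bystander: steel gauge block with two plug pins, 32 x 52 x 40 mm, loose.
Things that resemble listed ones, but are neither listed nor needed, are in the scene too. What is shaped like the plate but purple is not meant. What is shaped like the strap but blue is not meant.

How it is judged:
On the way, in this order (a step that is already met when the one before it is completed fails the run):
1. the clamp handle is fully on and the strap is against the end stop, the plate still off the jig (value of joint clamp above 1.4 rad and y of strap in the frame of jig above -0.0078 m and horizontal distance between plate_hole and dowel above 0.05 m), for 0.2 s.
2. the plate has been set down on top of the dowel, its hole still 9 to 30 mm away from the dowel (contact force between plate and jig above 0.5 N and z of plate_hole in the frame of dowel between -0.0025 and 0.005 m and horizontal distance between plate_hole and dowel between 0.009 and 0.03 m), for 0.05 s.
3. the plate has been slid on the dowel's top until its hole is within 7.5 mm of it (contact force between plate and jig above 0.5 N and z of plate_hole in the frame of dowel between -0.0025 and 0.005 m and horizontal distance between plate_hole and dowel below 0.0075 m), for 0.02 s.
4. the plate has dropped onto the dowel (horizontal distance between plate_hole and dowel below 0.003 m and z of plate_hole in the frame of dowel below -0.004 m), for 0.1 s.
At the end, for the whole second after the job is handed in: Clamp handle within 0.17 rad of on and the strap within 0.8 mm of the end stop; the plate on both pins (hole within 3 mm of the dowel's axis) and within 1.8 mm of its rests, level within 0.03 rad and still, with the fingers holding it down (more than 3 N on it) (value of joint clamp above 1.4 rad and y of strap in the frame of jig above -0.0078 m and horizontal distance between plate_hole and dowel below 0.003 m and horizontal distance between plate_slot and short_pin below 0.007 m and z of plate_hole in the frame of dowel below -0.0092 m and z of plate_slot in the frame of short_pin below -0.0047 m and z of plate in the frame of rest_plane below 0.0018 m and angle between plate's own z axis and vertical below 0.03 rad and linear speed of plate below 0.02 m/s and contact force between the fingers and plate above 3 N); the arm keeps its last pose, push and grip.
It fails at once if the marker is knocked away (moved more than 30 mm) (distance of marker from where it was at the start of the episode above 0.03 m).
It fails at once if the gauge block is knocked away (moved more than 30 mm) (distance of gauge_block from where it was at the start of the episode above 0.03 m).
It also fails if it takes over 61 s, if anything falls off the work surface, if the arm or the gripper's body presses on something with over 40 N, if the wrist force passes 120 N, or if a joint passes its speed limit or range.

## Robot

A 6-joint arm with a two-finger parallel gripper is mounted at the origin on a cart in front of the work surface, level with it; the furniture and walls round the work are solid. World frame = base frame: x ahead of the robot, y to its left, z up, the work surface at z = 0. Lengths are in m, angles in rad, forces in N, time in s.
With the tool pointing down it reaches from about 0.35 to 0.85 m from the base axis. Payload 8.1 kg.
Tool frame: the origin (TCP) lies midway between the tips of the shut fingers; the grasp point (between the pads) lies 19 mm behind it; z points along the fingers, y is the direction in which the jaws open and shut (so a half turn about z gives the same grasp; the last joint's range is limited). The gripper opens to 85 mm and grips with 20 to 120 N. Pads are 22 mm wide; open, the fingers measure 114 mm over their backs; the gripper's body (76 mm by 85 mm) begins 54 mm behind the grasp point. The pads swing forward as they close: fully open they stand 13 mm farther back than shut.
Start: joints at [1.217, 0.13, 1.488, -0, 1.523, -0.085], TCP at [0.159, 0.578, 0.196] pointing down, gripper open.
Joint ranges: [-2.96, 2.96], [-0.89, 2.26], [0.02, 2.5], [-1.34, 4.48], [0, 2.73], [-2.66, 2.66]. Speed limits (rad/s): [2.39, 2.39, 2.79, 3.14, 3.14, 3.14].

## Interface

Orientations are given as a 3x3 rotation matrix whose columns are the frame's x, y, z axes.
In Python, from workcell import readout, eyes, order gives the robot as it stands.
- The arm moves only by the tool send_rows, never from a script. Its arguments are lists of equal length, an entry for each row: "delta_pos": the shift along the tool's x, y, z each as a share of 200 mm, from -1 to 1, a list of three; "roll": the turn about the tool's z as a share of 45 degrees, from -1 to 1. In form: {"delta_pos": [[dx, dy, dz], ...], "roll": [roll, ...]}. A call has 1 to 8 rows; each row is the pose to reach, as a shift and turn from the pose commanded when the call began, along the tool's axes at that moment; what a row does not reach only later rows make up. A row lasts 1/12 s, in which the tool goes at most 41.7 mm and 7.16 degrees, less where a joint would pass 70% of its speed; a pose out of reach is approached as far as the arm can. A call with a number of a shift or a turn outside -1 to 1 is refused whole. A call with a gripper value outside its range is refused whole. "fingers" is the opening, from -1 (shut) to 1 (fully open), set as the call begins (left out, the last holds). The fingers move at their own pace and stop on an object; "newtons" is the grip in N (left out, the last holds). Time passes only in rows, so rows that repeat a pose let the fingers close. It gives the time, the measured TCP pose, the force and the opening at its end, in the units of the state.
- readout.get_state(): the state, without advancing time (a new reading comes with each control period).
- eyes.grab_frame(name): name is "side" or "top"; returns the picture (420x560x3 uint8, blue, green, red); there is no depth.
- eyes.get_calibration(name): a dict with "intrinsics" (3x3 intrinsics, pixels), "R" (3x3) and "t" (3): a world point X has camera coordinates R X + t. Camera axes: x right, y down, z forward; pixel columns grow to the right and rows downward; lengths in m; the calibration is good to about 2 mm. A picture is of the moment at which its call begins. get_calibration takes no time and is no camera call.
- order.hand_in(): hands the job in, once; it reports no verdict.
The state is a dict: "time": time; "joints": joint angles; "dq": joint speeds; "joint_torque": joint torques, N m; "eef_pos": TCP position; "tool_rot": TCP orientation; "ft_force": force on the tool from outside, world axes, zero at the start; "wrist_torque": the same for the moment, N m; "grip_width": finger opening in m.
Only numpy, scipy, OpenCV 4.12 (cv2) and the standard library are available. Lean on these libraries where they do the work, as an engineer would, in place of code of your own. Each camera call takes 0.05 s, during which the arm holds its last target. There are 200 camera calls.

## Working session

There is one attempt and no reset: what is moved stays moved. The work goes in short steps, Python scripts to look and compute and a tool call to move; the robot and the scene stay as the last step left them, time stands still between calls to the robot, and variables do not carry over. Pictures are saved under pics/ and viewed, about 8 in all and at most 12, crops included, and the job is handed in when it is done.

Besides the shell and the picture viewer there is one more tool, called after ">>>" by a JSON object that holds its "op" and its "data", one argument or row to a line. send_rows: Moves the arm, as the interface text tells. Shift numbers are shares of 200 mm and turn numbers shares of 45 degrees, none past 1 either way. Its arguments: {"type":"object","properties":{"delta_pos":{"type":"array","items":{"type":"array","items":{"type":"number","minimum":-1,"maximum":1}}},"roll":{"type":"array","items":{"type":"number","minimum":-1,"maximum":1}},"fingers":{"type":"number"},"newtons":{"type":"number"}},"required":["delta_pos","roll"]}

```bash
ls; mkdir -p pics; python3 - <<'E'
from workcell import readout, eyes
import cv2,numpy as np
for n in("top","side"):
    f=eyes.grab_frame(n);cv2.imwrite(f"pics/{n}0.png",f)
    c=eyes.get_calibration(n);print(n,np.round(c["intrinsics"],1).tolist(),np.round(c["R"],3).tolist(),np.round(c["t"],3).tolist())
a=[cv2.imread(f"pics/{n}0.png") for n in("top","side")]
s=readout.get_state();print(s["time"],s["eef_pos"],np.round(s["tool_rot"],3).tolist(),s["ft_force"],s["grip_width"])
E
```

```text
pics
top [[451.7, 0.0, 268.3], [0.0, 451.7, 203.5], [0.0, 0.0, 1.0]] [[0.004, -1.0, 0.031], [-0.993, -0.007, -0.114], [0.114, -0.03, -0.993]] [-0.029, 0.584, 1.086]
side [[428.9, 0.0, 283.9], [0.0, 428.9, 205.6], [0.0, 0.0, 1.0]] [[0.93, -0.368, -0.014], [-0.241, -0.58, -0.778], [0.278, 0.727, -0.628]] [-0.528, 0.192, 0.876]
0.1 [0.1591315  0.57795245 0.19494628] [[-0.964, 0.266, -0.001], [0.266, 0.964, -0.002], [0.0, -0.002, -1.0]] [ 0.59951872 -0.07146849  0.00309213] 0.08541444586490998
```

View pics/top0.png

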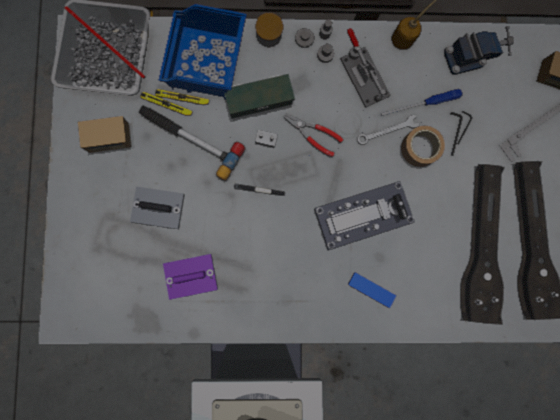

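View pics/side0.png

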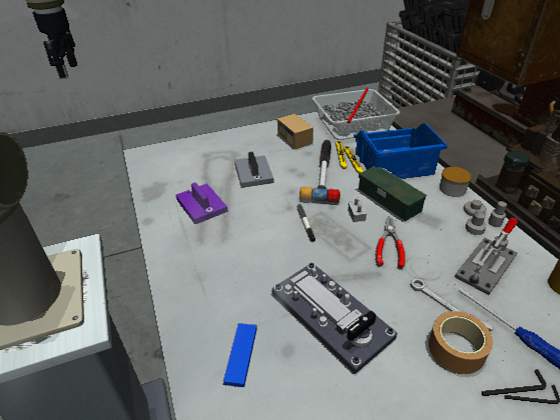

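The top view shows three candidate shapes:
- The jig is at about (365,215), with its clamp at (403,207).
- The grey plate with the black handle is at (157,208). It fits the description. The purple one at (190,277) is a decoy.
- The strap is at (357,219) in the jig's nest. The blue bar at (372,290) is a decoy.

The marker is at (260,189) and the gauge block at (266,138). I'll confirm these in one enlarged crop.

```bash
cat > h.py <<'E'
import numpy as np,cv2
from workcell import readout, eyes
cal={n:eyes.get_calibration(n) for n in("top","side")}
def proj(n,X):
    c=cal[n];p=(np.atleast_2d(X)@np.array(c["R"]).T+c["t"])@np.array(c["intrinsics"]).T;return p[:,:2]/p[:,2:]
def cast(n,uv,z):
    c=cal[n];R=np.array(c["R"]);o=-R.T@np.array(c["t"])
    uv=np.atleast_2d(uv);d=np.c_[uv,np.ones(len(uv))]@np.linalg.inv(c["intrinsics"]).T@R
    return o+d*((z-o[2])/d[:,2:])
def tri(ut,us):
    A=[];b=[]
    for n,uv in(("top",ut),("side",us)):
        c=cal[n];P=np.array(c["intrinsics"])@np.c_[c["R"],c["t"]]
        for k in(0,1):
            r=P[k]-uv[k]*P[2];A.append(r[:3]/np.linalg.norm(r[:3]));b.append(-r[3]/np.linalg.norm(r[:3]))
    x,res,_,_=np.linalg.lstsq(np.array(A),np.array(b),rcond=None);return x,res
E
python3 - <<'E'
from h import *
t=cv2.imread("pics/top0.png");s=cv2.imread("pics/side0.png")
def crop(f,x,y,w,h,k): return cv2.resize(f[y:y+h,x:x+w],None,fx=k,fy=k,interpolation=cv2.INTER_CUBIC)
a=np.hstack([crop(t,310,175,110,80,3.636),crop(t,120,175,80,58,5)[:290,:400]]) if 0 else None
A=crop(t,310,175,110,80,4);B=crop(t,120,180,80,60,4);C=crop(s,265,255,140,120,4)[:480,:];D=crop(s,230,145,50,50,4)
im=np.zeros((600,800,3),np.uint8)
im[:320,:440]=A; im[:240,440:760]=B; 
C=cv2.resize(C,(320,274)); im[320:594,:320]=C
D=cv2.resize(D,(250,250)); im[330:580,440:690]=D
cv2.imwrite("pics/crop1.png",im)
hsv=cv2.cvtColor(t,cv2.COLOR_BGR2HSV);g=cv2.cvtColor(t,cv2.COLOR_BGR2GRAY)
print(g[205:212:2,128:190:3])
m=(g<110).astype(np.uint8);m[:170]=0;m[250:]=0;m[:,:310]=0;m[:,420:]=0
m=cv2.morphologyEx(m,cv2.MORPH_CLOSE,np.ones((5,5)))
c=max(cv2.findContours(m,0,1)[0],key=cv2.contourArea)
r=cv2.minAreaRect(c);bx=cv2.boxPoints(r);print(r,bx)
w=cast("top",bx,0.02);print(w.round(4));print(np.linalg.norm(np.roll(w,1,0)-w,axis=1))
E
```

```text
[[111 114 121  67  31  33  34  36  32  34  32  31  36  53  82 103  86 101
   72 121 119]
 [109 113  91 102  55  24  27  30  29  33  32  35  39  37  23  98 127 106
   81 121 122]
 [108 112 101 100  95  71  71  48  38  29  29  29  34  34  28 117  67 128
   96 122 119]
 [109 109  97 100  98 102 101 100  77  71  59  51  42  31  30 114  84 114
  107 122 121]]
((359.03167724609375, 203.25827026367188), (81.19612121582031, 93.5899658203125), 70.90650939941406) [[301.531   180.20079]
 [389.97223 149.58653]
 [416.53235 226.31575]
 [328.09113 256.93   ]]
[[ 0.6461 -0.1098  0.02  ]
 [ 0.7277 -0.3379  0.02  ]
 [ 0.5309 -0.4002  0.02  ]
 [ 0.4534 -0.1752  0.02  ]]
[0.20346082 0.24225096 0.20640877 0.23791517]
```

View pics/crop1.png

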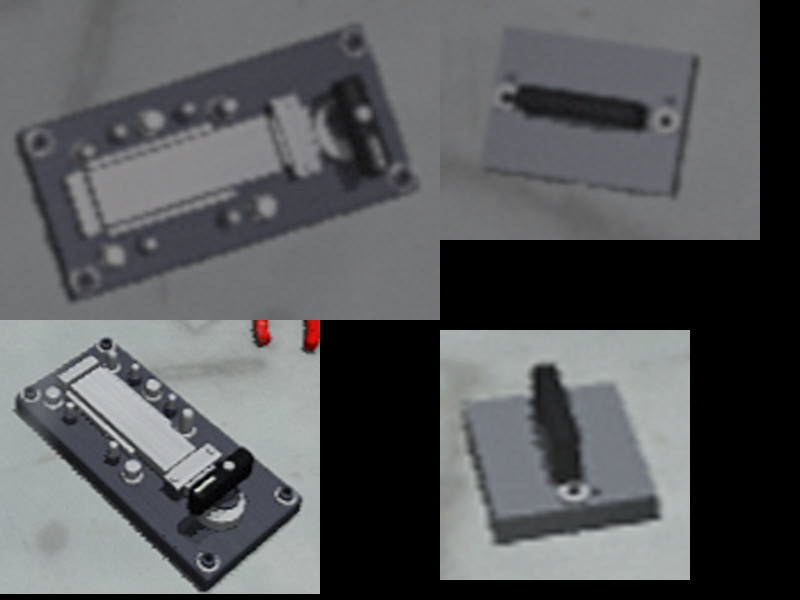

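The crop confirms the targets. The grey plate with the black handle is at crop (590,110), its handle running along the plate's y. The jig has its clamp nose pointing down in the image (-x), so it is off. The dowel's top is at about crop (226,105) and the short pin's at (88,150). I'll measure both objects with colour masks next.

```bash
python3 - <<'E'
from h import *
t=cv2.imread("pics/top0.png");s=cv2.imread("pics/side0.png")
def rect(n,f,win,thr,z):
    x,y,w,h=win;F=f[y:y+h,x:x+w].astype(int);m=thr(F).astype(np.uint8)
    m=cv2.morphologyEx(m,cv2.MORPH_CLOSE,np.ones((7,7)));m=cv2.morphologyEx(m,cv2.MORPH_OPEN,np.ones((3,3)))
    c=max(cv2.findContours(m,0,1)[0],key=cv2.contourArea).reshape(-1,2)+[x,y]
    w=cast(n,c,z)[:,:2]
    r=cv2.minAreaRect((w*1000).astype(np.float32));print(n,r, np.round(cv2.boxPoints(r)).tolist(),cv2.contourArea(c.astype(np.int32)));return m
print("px jig",t[235,345],t[200,380],"table",t[250,400],t[170,320],"plate",t[220,150],"table",t[230,120],t[190,200])
for k in(10,13,16):
    j=rect("top",t,(300,170,130,90),lambda F:(F[...,0]-F[...,2]>k)|(F.sum(2)<200),.02)
for k in(6,9,12):
    p=rect("top",t,(115,175,85,60),lambda F:(F[...,0]-F[...,2]>k)|(F.sum(2)<150),.016)
h=rect("top",t,(125,190,65,30),lambda F:F.sum(2)<150,.05)
w=rect("top",t,(385,185,35,45),lambda F:F.sum(2)<100,.072)
# hand-picked
J=np.array([[30,-46,47],[30,46,42.5]])/1000
print("dowel",tri((366.5,201.5),(346.8,294.4)),"sp",tri((332,212.7),(314,268)))
print("cross dowel z47",cast("top",(366.5,201.5),.047),"sp",cast("top",(332,212.7),.0425))
print("handle",cast("top",(120+585/4-110,180+107/4),.05))
E
```

```text
px jig [71 64 63] [134 131 132] table [121 119 117] [111 109 109] plate [107 101  99] table [117 116 115] [119 117 116]
top ((558.068115234375, -265.3082275390625), (108.24803161621094, 230.26055908203125), 17.83514976501465) [[471.0, -172.0], [542.0, -391.0], [645.0, -358.0], [574.0, -139.0]] 2180.0
top ((573.0, -311.2901916503906), (107.90605926513672, 133.44427490234375), 17.885469436645508) [[501.0, -264.0], [542.0, -391.0], [645.0, -358.0], [604.0, -231.0]] 908.0
top ((573.0, -311.2901916503906), (107.90605926513672, 133.44427490234375), 17.885469436645508) [[501.0, -264.0], [542.0, -391.0], [645.0, -358.0], [604.0, -231.0]] 908.0
top ((575.2863159179688, 253.11428833007812), (119.9283676147461, 89.18954467773438), 82.24114990234375) [[523.0, 200.0], [611.0, 188.0], [628.0, 307.0], [539.0, 319.0]] 1603.5
top ((579.1404418945312, 254.51223754882812), (100.08148956298828, 30.638309478759766), 88.32728576660156) [[562.0, 205.0], [593.0, 204.0], [596.0, 304.0], [565.0, 305.0]] 308.5
top ((576.2208251953125, 257.2539367675781), (81.57296752929688, 17.125946044921875), 81.59539031982422) [[562.0, 218.0], [579.0, 216.0], [591.0, 296.0], [574.0, 299.0]] 178.0
top ((572.6211547851562, 249.76437377929688), (79.11943817138672, 16.610849380493164), 81.59536743164062) [[559.0, 212.0], [575.0, 209.0], [587.0, 288.0], [570.0, 290.0]] 178.0
top ((573.6898803710938, -335.3106994628906), (55.1461067199707, 17.96161651611328), 7.337405204772949) [[545.0, -330.0], [547.0, -348.0], [602.0, -341.0], [600.0, -323.0]] 89.0
dowel (array([ 0.59041793, -0.26809985,  0.04589386]), array([6.52165167e-07])) sp (array([ 0.56181549, -0.18210981,  0.04499496]), array([1.18609234e-07]))
cross dowel z47 [[ 0.58974455 -0.26760703  0.047     ]] sp [[ 0.56182051 -0.18246114  0.0425    ]]
handle [[0.57266789 0.24665178 0.05      ]]
```

>>> {"op": "send_rows", "data": {
  "delta_pos": [
    [-0.95,-0.8,0],
    [-0.95,-0.8,0],
    [-0.95,-0.8,0],
    [-0.95,-0.8,0],
    [-0.95,-0.8,0],
    [-0.95,-0.8,0],
    [-0.95,-0.8,0]
  ],
  "roll": [0,0,0,0,0,0,0],
  "fingers": 0.1
}}

```text
time: 0.68
eef_pos: [0.3034, 0.3686, 0.1955]
tool_rot: [[-0.963, 0.271, 0.001], [0.271, 0.963, -0.003], [-0.002, -0.002, -1.0]]
ft_force: [-0.3, -0.1, 0.6]
grip_width: 0.047
```

>>> {"op": "send_rows", "data": {
  "delta_pos": [
    [-0.95,-0.8,0],
    [-0.95,-0.8,0],
    [-0.95,-0.8,0],
    [-0.95,-0.8,0],
    [-0.95,-0.8,0],
    [-0.95,-0.8,0],
    [-0.95,-0.8,0]
  ],
  "roll": [0,0,0,0,0,0,0]
}}

```text
time: 1.27
eef_pos: [0.4436, 0.1632, 0.1956]
tool_rot: [[-0.962, 0.271, 0.001], [0.271, 0.962, -0.003], [-0.002, -0.002, -1.0]]
ft_force: [-1.3, 0.6, -0.3]
grip_width: 0.0468
```

>>> {"op": "send_rows", "data": {
  "delta_pos": [
    [-0.95,-0.8,0],
    [-0.95,-0.8,0],
    [-0.95,-0.8,0],
    [-0.95,-0.8,0],
    [-0.95,-0.8,0],
    [-0.95,-0.8,0],
    [-0.95,-0.8,0]
  ],
  "roll": [0,0,0,0,0,0,0]
}}

```text
time: 1.85
eef_pos: [0.5833, -0.0417, 0.1941]
tool_rot: [[-0.963, 0.27, -0.001], [0.27, 0.963, -0.002], [0.001, -0.002, -1.0]]
ft_force: [0.7, 0.2, 0.2]
grip_width: 0.0469
```

>>> {"op": "send_rows", "data": {
  "delta_pos": [
    [-0.2,-0.74,0],
    [-0.2,-0.74,0],
    [-0.2,-0.74,0],
    [-0.2,-0.74,0],
    [-0.2,-0.74,0]
  ],
  "roll": [-0.16,-0.32,-0.48,-0.64,-0.74]
}}

```text
time: 2.27
eef_pos: [0.5795, -0.1952, 0.1951]
tool_rot: [[-0.951, -0.309, -0.001], [-0.309, 0.951, -0.002], [0.002, -0.002, -1.0]]
ft_force: [0.1, 0.4, 0.1]
grip_width: 0.0472
```

```bash
cat >> h.py <<'E'
JO=np.array([.5470,-.2315]);JA=np.radians(17.84)
def Rz(a):return np.array([[np.cos(a),-np.sin(a)],[np.sin(a),np.cos(a)]])
def jig(x,y):return JO+Rz(JA)@[x,y]
def go(x,y,z,deg):
    s=readout.get_state();R=s["tool_rot"];p=s["eef_pos"];cur=np.degrees(np.arctan2(R[1,1],R[0,1]))
    d=R.T@(np.array([x,y,z])-p)/.2;r=-((deg-cur+180)%360-180)/45
    print("t",round(s["time"],2),"tcp",p.round(4),"yang",cur.round(2),"tilt",R[:2,2].round(3),"F",s["ft_force"].round(2),"w",round(s["grip_width"],4),"q6",round(s["joints"][5],2),"-> delta",d.round(3),"roll",r.round(3))
E
python3 -c "
from h import *
go(*jig(0,-.115),.11,107.84)"
```

```text
t 2.27 tcp [ 0.5795 -0.1952  0.1951] yang 107.98 tilt [-0.001 -0.002] F [0.13 0.37 0.12] w 0.0472 q6 -2.29 -> delta [ 0.211 -0.697  0.427] roll 0.003
```

>>> {"op": "send_rows", "data": {
  "delta_pos": [
    [0.21,-0.7,0.43],
    [0.21,-0.7,0.43],
    [0.21,-0.7,0.43],
    [0.21,-0.7,0.43],
    [0.21,-0.7,0.43],
    [0.21,-0.7,0.43]
  ],
  "roll": [0,0,0,0,0,0]
}}

```text
time: 2.77
eef_pos: [0.5813, -0.3361, 0.1061]
tool_rot: [[-0.953, -0.304, -0.005], [-0.304, 0.953, 0.003], [0.004, 0.004, -1.0]]
ft_force: [-0.7, 0.8, 0.2]
grip_width: 0.0471
```

```bash
python3 - <<'E'
from h import *
go(*jig(0,-.115),.045,107.84)
f=eyes.grab_frame("side");t=cv2.imread("pics/top0.png")
s0=cv2.imread("pics/side0.png")
def P(x,y,z): return [*jig(x/1000,y/1000),z/1000]
pts=[P(30,-46,47),P(30,46,42.5),P(0,-115,72),P(-40,-115,72),P(24,-115,72)]+[P(a,b,20) for a in(-56,56) for b in(-152,80)]
out=[]
for n,g,o,k in(("top",t,(310,175,120,85),5),("side",s0,(265,255,140,120),4),("side",f,(265,225,140,150),4)):
    x,y,w,h=o;c=cv2.resize(g[y:y+h,x:x+w],None,fx=k,fy=k,interpolation=cv2.INTER_CUBIC)
    for u in proj(n,np.array(pts)): cv2.circle(c,tuple(np.int32(((u-[x,y]+.5)*k-.5).round())),2,(0,0,255) ,-1)
    out.append(c)
im=np.zeros((600,800,3),np.uint8)
a=cv2.resize(out[0],(440,312));b=cv2.resize(out[1],(336,288));c=cv2.resize(out[2],(360,386))
im[:312,:440]=a;im[312:600,:336]=b;im[:386,440:]=c
cv2.imwrite("pics/chk.png",im)
E
```

```text
t 2.77 tcp [ 0.5813 -0.3361  0.1061] yang 107.71 tilt [-0.005  0.003] F [-0.71  0.82  0.18] w 0.0471 q6 -2.48 -> delta [ 0.002 -0.026  0.305] roll -0.003
```

View pics/chk.png

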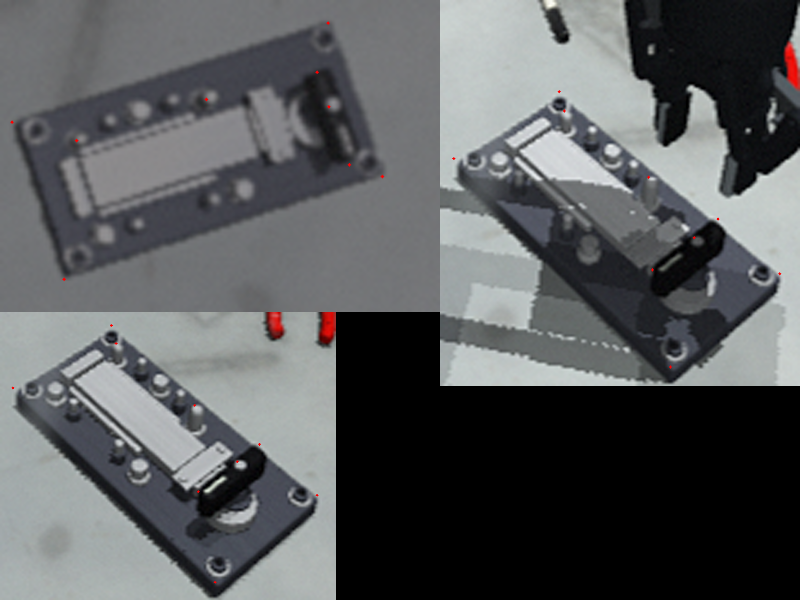

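The overlay dots land within about 1–2 px of the dowel, wing and corners. The offset that remains is a small shift of the jig, so I'll cross-check with the four base screws.

```bash
python3 - <<'E'
from h import *
sc=(np.array([(40,142),(353,40),(402,177),(85,281)])+.5)/4-.5+[310,175]
w=cast("top",sc,.022);print(w.round(4),"centre",w.mean(0).round(4),"mine",jig(0,-.036))
d=(w[0]-w[1]+w[3]-w[2]);print("yaw",np.degrees(np.arctan2(-d[0],d[1])))
ss=(np.array([(111,338),(32,390),(300,496),(218,566)])-[0,312]+.5)/2.4-.5+[265,255]
v=cast("side",ss,.022);print(v.round(4),"centre",v.mean(0).round(4))
d=(v[1]-v[3]+v[0]-v[2]);print("yaw",np.degrees(np.arctan2(-d[0],d[1])))
s=readout.get_state();p=s["eef_pos"];y=s["tool_rot"][:,1]
tips=np.array([p+[0,0,.006]+k*.03*y for k in(-1,1)]);u=proj("side",tips);print("tips in chk px",(u-[265,225]+.5)*360/140+[440,0])
E
```

```text
[[ 0.5701 -0.1549  0.022 ]
 [ 0.6366 -0.3551  0.022 ]
 [ 0.5495 -0.3837  0.022 ]
 [ 0.4833 -0.1822  0.022 ]] centre [ 0.5598 -0.269   0.022 ] mine [ 0.55802896 -0.26576897]
yaw 18.284147016710513
[[ 0.5686 -0.1542  0.022 ]
 [ 0.483  -0.183   0.022 ]
 [ 0.6337 -0.3564  0.022 ]
 [ 0.5479 -0.3844  0.022 ]] centre [ 0.5583 -0.2695  0.022 ]
yaw 17.861642105722982
tips in chk px [[732.00265799 219.25313992]
 [663.42800958 163.16603536]]
```

```bash
sed -i 's/^JO=.*/JO=np.array([.5478,-.2345]);JA=np.radians(18.0)/' h.py; python3 -c "
from h import *
go(*jig(0,-.115),.075,108)"
```

```text
t 2.82 tcp [ 0.5827 -0.335   0.1082] yang 107.8 tilt [-0.002  0.002] F [-0.64 -0.17  0.66] w 0.047 q6 -2.48 -> delta [ 0.01  -0.044  0.166] roll -0.004
```

>>> {"op": "send_rows", "data": {
  "delta_pos": [
    [0.01,-0.045,0.05],
    [0.01,-0.045,0.1],
    [0.01,-0.045,0.165],
    [0.01,-0.045,0.165]
  ],
  "roll": [0,0,0,0]
}}

```text
time: 3.15
eef_pos: [0.5832, -0.3423, 0.0733]
tool_rot: [[-0.951, -0.308, -0.004], [-0.308, 0.951, 0.003], [0.003, 0.004, -1.0]]
ft_force: [-0.6, 0.6, 0.1]
grip_width: 0.0469
```

```bash
python3 - <<'E'
from h import *
f=eyes.grab_frame("side");go(*jig(0,-.115),.045,108)
t=eyes.grab_frame("top")
a=cv2.resize(f[240:370,290:410],None,fx=3.3,fy=3.3,interpolation=cv2.INTER_CUBIC)
b=cv2.resize(t[150:250,340:430],None,fx=4,fy=4,interpolation=cv2.INTER_CUBIC)
s=readout.get_state();print(proj("side",s["eef_pos"]),proj("top",s["eef_pos"]))
im=np.zeros((430,780,3),np.uint8);im[:a.shape[0],:a.shape[1]]=a;im[:b.shape[0],410:410+b.shape[1]]=b
cv2.imwrite("pics/c2.png",im)
E
```

```text
t 3.2 tcp [ 0.5833 -0.3424  0.0743] yang 107.95 tilt [-0.003  0.002] F [-0.39  0.84  0.66] w 0.0471 q6 -2.49 -> delta [ 0.002 -0.008  0.146] roll -0.001
[[365.02717108 316.09982344]] [[400.53070092 202.72376014]]
```

View pics/c2.png

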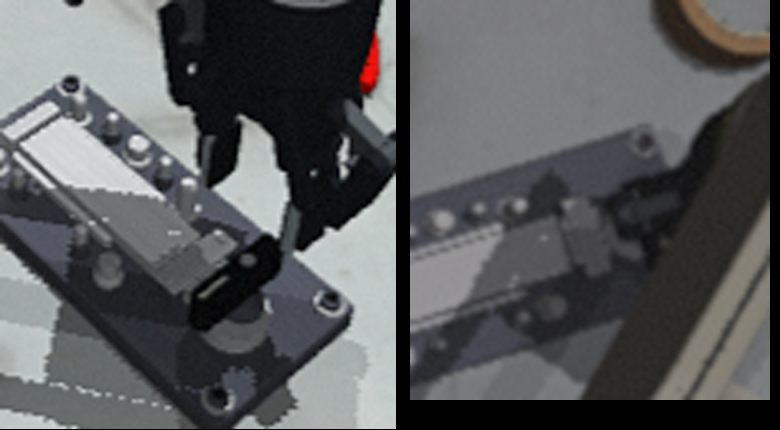

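The side view shows the fingers straddling the wing, at crop (205,160) and (292,215). The top view agrees with the TCP horizontally. I'll descend slowly and watch the force.

>>> {"op": "send_rows", "data": {
  "delta_pos": [
    [0.002,-0.008,0.03],
    [0.002,-0.008,0.06],
    [0.002,-0.008,0.09],
    [0.002,-0.008,0.09]
  ],
  "roll": [0,0,0,0]
}}

```text
time: 3.58
eef_pos: [0.5838, -0.3453, 0.057]
tool_rot: [[-0.952, -0.307, -0.002], [-0.307, 0.952, 0.001], [0.001, 0.002, -1.0]]
ft_force: [0.1, 0.0, -0.6]
grip_width: 0.0471
```

>>> {"op": "send_rows", "data": {
  "delta_pos": [
    [0,0,0.02],
    [0,0,0.04],
    [0,0,0.05],
    [0,0,0.05]
  ],
  "roll": [0,0,0,0]
}}

```text
time: 3.92
eef_pos: [0.5843, -0.3457, 0.0481]
tool_rot: [[-0.952, -0.307, -0.001], [-0.307, 0.952, 0.001], [0.001, 0.001, -1.0]]
ft_force: [0.3, -0.0, 0.1]
grip_width: 0.0468
```

>>> {"op": "send_rows", "data": {
  "delta_pos": [
    [0,0,0],
    [0,0,0],
    [0,0,0],
    [0,0,0],
    [0,0,0],
    [0,0,0]
  ],
  "roll": [0,0,0,0,0,0],
  "fingers": -1,
  "newtons": 30
}}

```text
time: 4.42
eef_pos: [0.5848, -0.346, 0.0491]
tool_rot: [[-0.952, -0.307, 0.0], [-0.307, 0.952, -0.0], [-0.0, -0.0, -1.0]]
ft_force: [1.1, -0.5, 0.0]
grip_width: -0.0002
```

The fingers shut on nothing (0 mm), which agrees with the tips looking too high in the picture. I'll look at the shut tips to measure them directly.

```bash
python3 - <<'E'
from h import *
f=eyes.grab_frame("side");t=eyes.grab_frame("top");cv2.imwrite("pics/s3.png",f);cv2.imwrite("pics/t3.png",t)
s=readout.get_state();p=s["eef_pos"];print(p)
im=np.zeros((430,790,3),np.uint8)
for n,g,(x,y,w,h),k,o in(("side",f,(310,250,100,107),4,0),("top",t,(355,160,80,80),4.8,405)):
    c=cv2.resize(g[y:y+h,x:x+w],None,fx=k,fy=k,interpolation=cv2.INTER_CUBIC)
    for X,col in((p,(0,0,255)),(p+[0,0,.019],(0,255,0)),([*jig(0,-.115),.072],(255,255,0))):
        cv2.circle(c,tuple(np.int32(((proj(n,X)[0]-[x,y]+.5)*k-.5).round())),2,col,-1)
    im[:c.shape[0],o:o+c.shape[1]]=c
im=cv2.convertScaleAbs(im,alpha=1.6,beta=25)
cv2.imwrite("pics/c3.png",im)
E
```

```text
[ 0.58469591 -0.34595606  0.04897394]
```

View pics/c3.png

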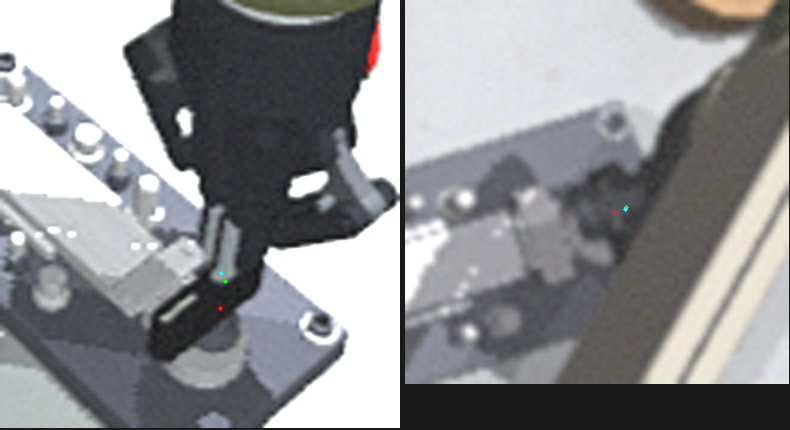

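In the side view the shut pads end at crop (225,280), on top of the wing. That is about 20 mm above the reported TCP at (221,308). I'll feel for the wing's top (72 mm) with shut fingers to calibrate the tip height.

>>> {"op": "send_rows", "data": {
  "delta_pos": [
    [0,0,0.01],
    [0,0,0.02],
    [0,0,0.02]
  ],
  "roll": [0,0,0]
}}

```text
time: 4.77
eef_pos: [0.5843, -0.3457, 0.0442]
tool_rot: [[-0.952, -0.307, -0.001], [-0.307, 0.952, 0.0], [0.001, 0.001, -1.0]]
ft_force: [0.6, 0.2, -0.7]
grip_width: 0.0001
```

>>> {"op": "send_rows", "data": {
  "delta_pos": [
    [0,0,0.01],
    [0,0,0.015],
    [0,0,0.015]
  ],
  "roll": [0,0,0]
}}

```text
time: 5.02
eef_pos: [0.5844, -0.3458, 0.0414]
tool_rot: [[-0.952, -0.307, -0.001], [-0.307, 0.952, 0.0], [0.0, 0.001, -1.0]]
ft_force: [0.5, 0.4, -0.4]
grip_width: 0.0
```

No contact yet, so the tip position is uncertain. I'll rise clear and measure the shut tips against the starting pictures.

>>> {"op": "send_rows", "data": {
  "delta_pos": [
    [0,0,-0.2],
    [0,0,-0.35],
    [0,0,-0.4],
    [0,0,-0.4],
    [0,0,-0.4]
  ],
  "roll": [0,0,0,0,0]
}}

```text
time: 5.43
eef_pos: [0.5853, -0.3464, 0.123]
tool_rot: [[-0.952, -0.307, 0.002], [-0.307, 0.952, -0.001], [-0.001, -0.002, -1.0]]
ft_force: [-0.1, 0.5, -1.4]
grip_width: -0.0002
```

```bash
python3 - <<'E'
from h import *
f=eyes.grab_frame("side");t=eyes.grab_frame("top");cv2.imwrite("pics/s4.png",f);cv2.imwrite("pics/t4.png",t)
s=readout.get_state();p=s["eef_pos"];print(p,proj("side",p),proj("top",p))
im=np.zeros((480,800,3),np.uint8)
for n,g,(x,y,w,h),k,o in(("side",f,(300,215,100,120),4,0),("top",t,(360,160,80,80),4.9,405)):
    c=cv2.resize(g[y:y+h,x:x+w],None,fx=k,fy=k,interpolation=cv2.INTER_CUBIC);c=cv2.convertScaleAbs(c,alpha=1.6,beta=25)
    for X,col in((p,(0,0,255)),([*jig(0,-.115),.072],(255,255,0))):
        cv2.circle(c,tuple(np.int32(((proj(n,X)[0]-[x,y]+.5)*k-.5).round())),3,col,-1)
    im[:c.shape[0],o:o+c.shape[1]]=c[:,:800-o]
cv2.imwrite("pics/c4.png",im)
print("screw",tri((400.4,202.9),(365.2,318.8)),jig(0,-.115))
E
```

```text
[ 0.58385556 -0.34536849  0.12016447] [[368.52832066 300.66699301]] [[407.76215641 200.53543678]]
screw (array([ 0.58414301, -0.34449961,  0.06981403]), array([5.63683111e-09])) [ 0.58333695 -0.3438715 ]
```

View pics/c4.png

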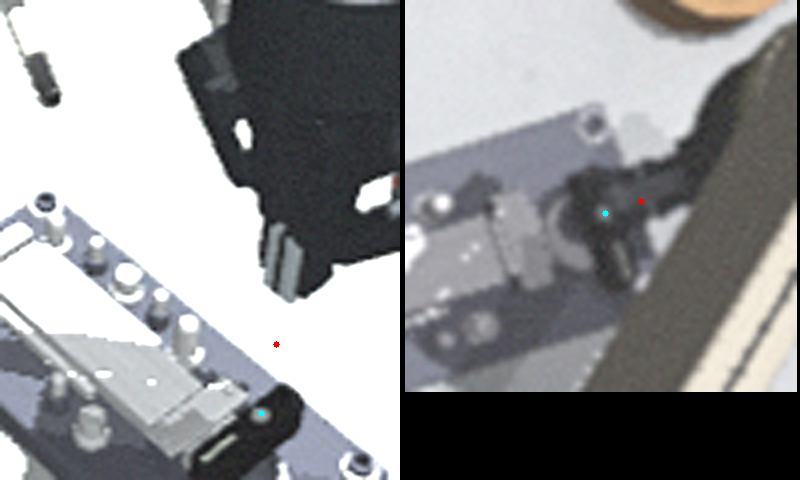

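The shut tips show at side crop (288,298) while the reported TCP projects to (277,344), which is a clear disagreement. I'll touch the bare bench beside the jig with shut fingers. That gives the height offset, and the contact spot in the side view gives the horizontal one.

>>> {"op": "send_rows", "data": {
  "delta_pos": [
    [0.45,0.28,0],
    [0.45,0.28,0],
    [0.45,0.28,0.1],
    [0.45,0.28,0.3],
    [0.45,0.28,0.42],
    [0.45,0.28,0.42]
  ],
  "roll": [0,0,0,0,0,0]
}}

```text
time: 6.03
eef_pos: [0.4763, -0.3162, 0.0298]
tool_rot: [[-0.952, -0.307, -0.01], [-0.307, 0.952, 0.008], [0.007, 0.011, -1.0]]
ft_force: [-1.3, 1.5, -2.1]
grip_width: 0.0002
```

>>> {"op": "send_rows", "data": {
  "delta_pos": [
    [0,0,0.04],
    [0,0,0.08],
    [0,0,0.11],
    [0,0,0.11]
  ],
  "roll": [0,0,0,0]
}}

```text
time: 6.37
eef_pos: [0.482, -0.3203, 0.0154]
tool_rot: [[-0.952, -0.308, -0.0], [-0.308, 0.952, 0.0], [0.0, 0.0, -1.0]]
ft_force: [0.3, 1.2, -1.3]
grip_width: 0.0002
```

```bash
python3 - <<'E'
from h import *
f=eyes.grab_frame("side");t=eyes.grab_frame("top");cv2.imwrite("pics/s5.png",f);cv2.imwrite("pics/t5.png",t)
s=readout.get_state();p=s["eef_pos"];print(p,s["ft_force"],proj("side",p),proj("top",p))
im=np.zeros((520,800,3),np.uint8)
for n,g,(x,y,w,h),k,o in(("side",f,(260,275,100,130),4,0),("top",t,(340,190,80,100),4.9,405)):
    c=cv2.resize(g[y:y+h,x:x+w],None,fx=k,fy=k,interpolation=cv2.INTER_CUBIC);c=cv2.convertScaleAbs(c,alpha=1.3,beta=25)
    cv2.circle(c,tuple(np.int32(((proj(n,p)[0]-[x,y]+.5)*k-.5).round())),3,(0,0,255),-1)
    im[:c.shape[0],o:o+c.shape[1]]=c[:,:800-o]
cv2.imwrite("pics/c5.png",im)
E
```

```text
[ 0.4823642  -0.32064326  0.01651474] [-0.29922532 -0.25939773  0.22855747] [[305.37978741 344.67942448]] [[385.36514293 245.53950274]]
```

View pics/c5.png

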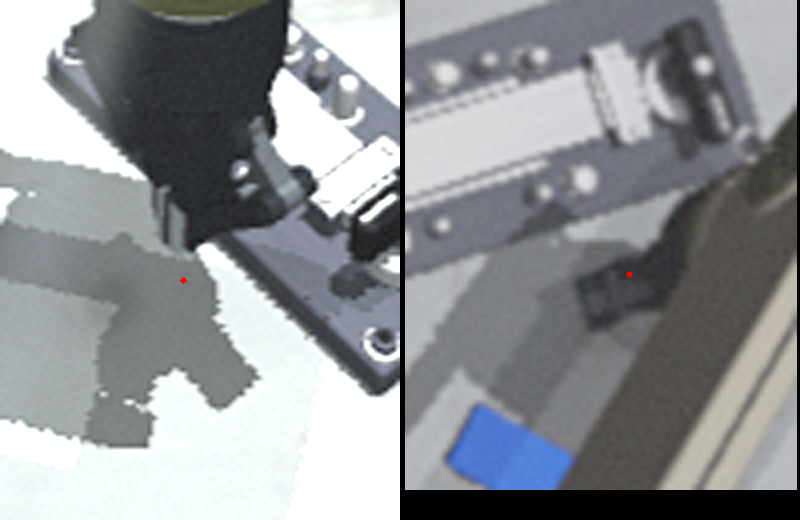

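```bash
python3 - <<'E'
from h import *
p=np.array([.4824,-.3206,.0165])
for a in((378.8,251.2),(380.5,250.5),(383,249)):
  for b in((307.5,335.8),(306,335.8)):
    x,r=tri(a,b);print(a,b,x.round(4),r.round(7),(x-p).round(4))
E
```

```text
(378.8, 251.2) (307.5, 335.8) [ 0.4796 -0.3063  0.0226] [0.0002943] [-0.0028  0.0143  0.0061]
(378.8, 251.2) (306, 335.8) [ 0.4784 -0.3057  0.0228] [0.0002333] [-0.004   0.0149  0.0063]
(380.5, 250.5) (307.5, 335.8) [ 0.48   -0.309   0.0264] [0.000227] [-0.0024  0.0116  0.0099]
(380.5, 250.5) (306, 335.8) [ 0.4787 -0.3084  0.0266] [0.0001741] [-0.0037  0.0122  0.0101]
(383, 249) (307.5, 335.8) [ 0.481  -0.3129  0.0317] [0.0001263] [-0.0014  0.0077  0.0152]
(383, 249) (306, 335.8) [ 0.4798 -0.3123  0.0319] [8.8e-05] [-0.0026  0.0083  0.0154]
```

>>> {"op": "send_rows", "data": {
  "delta_pos": [
    [0,0,0.025],
    [0,0,0.05],
    [0,0,0.06],
    [0,0,0.06]
  ],
  "roll": [0,0,0,0]
}}

```text
time: 6.8
eef_pos: [0.4813, -0.3199, 0.003]
tool_rot: [[-0.952, -0.307, -0.001], [-0.307, 0.952, 0.001], [0.001, 0.001, -1.0]]
ft_force: [0.1, -0.2, 0.2]
grip_width: 0.0003
```

>>> {"op": "send_rows", "data": {
  "delta_pos": [
    [0,0,0.01],
    [0,0,0.02],
    [0,0,0.02]
  ],
  "roll": [0,0,0]
}}

```text
time: 7.05
eef_pos: [0.4816, -0.3202, -0.0005]
tool_rot: [[-0.952, -0.307, -0.0], [-0.307, 0.952, 0.0], [0.0, 0.0, -1.0]]
ft_force: [-0.5, -0.2, 0.3]
grip_width: -0.0002
```

>>> {"op": "send_rows", "data": {
  "delta_pos": [
    [0,0,0.01],
    [0,0,0.02],
    [0,0,0.03],
    [0,0,0.03]
  ],
  "roll": [0,0,0,0]
}}

```text
time: 7.38
eef_pos: [0.4815, -0.3201, -0.0067]
tool_rot: [[-0.952, -0.307, -0.001], [-0.307, 0.952, 0.001], [0.0, 0.001, -1.0]]
ft_force: [0.7, -1.0, -0.8]
grip_width: -0.0001
```

>>> {"op": "send_rows", "data": {
  "delta_pos": [
    [0,0,0.01],
    [0,0,0.02],
    [0,0,0.02]
  ],
  "roll": [0,0,0]
}}

```text
time: 7.63
eef_pos: [0.4816, -0.3201, -0.0106]
tool_rot: [[-0.952, -0.307, -0.0], [-0.307, 0.952, 0.0], [0.0, 0.0, -1.0]]
ft_force: [-0.6, 0.4, 0.1]
grip_width: -0.0001
```

The tips are at a reported -10.6 mm with no contact, so the reported TCP really is biased. I'll keep going down.

>>> {"op": "send_rows", "data": {
  "delta_pos": [
    [0,0,0.01],
    [0,0,0.02],
    [0,0,0.02]
  ],
  "roll": [0,0,0]
}}

```text
time: 7.88
eef_pos: [0.4816, -0.3201, -0.0146]
tool_rot: [[-0.952, -0.307, -0.001], [-0.307, 0.952, 0.0], [0.0, 0.001, -1.0]]
ft_force: [0.6, -0.3, -0.3]
grip_width: 0.0002
```

>>> {"op": "send_rows", "data": {
  "delta_pos": [
    [0,0,0.01],
    [0,0,0.02],
    [0,0,0.02]
  ],
  "roll": [0,0,0]
}}

```text
time: 8.13
eef_pos: [0.4816, -0.3201, -0.0186]
tool_rot: [[-0.952, -0.307, -0.0], [-0.307, 0.952, 0.0], [0.0, 0.001, -1.0]]
ft_force: [0.1, 0.3, 0.1]
grip_width: -0.0002
```

>>> {"op": "send_rows", "data": {
  "delta_pos": [
    [0,0,0.01],
    [0,0,0.015],
    [0,0,0.015]
  ],
  "roll": [0,0,0]
}}

```text
time: 8.38
eef_pos: [0.4816, -0.3202, -0.0214]
tool_rot: [[-0.952, -0.307, -0.0], [-0.307, 0.952, 0.0], [0.0, 0.0, -1.0]]
ft_force: [-0.1, 0.2, -0.1]
grip_width: -0.0002
```

>>> {"op": "send_rows", "data": {
  "delta_pos": [
    [0,0,0.01],
    [0,0,0.015],
    [0,0,0.015]
  ],
  "roll": [0,0,0]
}}

```text
time: 8.63
eef_pos: [0.4816, -0.3202, -0.0244]
tool_rot: [[-0.952, -0.307, -0.0], [-0.307, 0.952, 0.0], [0.0, 0.0, -1.0]]
ft_force: [-0.5, 0.5, -0.5]
grip_width: 0.0
```

>>> {"op": "send_rows", "data": {
  "delta_pos": [
    [0,0,0.01],
    [0,0,0.015],
    [0,0,0.015]
  ],
  "roll": [0,0,0]
}}

```text
time: 8.88
eef_pos: [0.4816, -0.3201, -0.0274]
tool_rot: [[-0.952, -0.307, -0.0], [-0.307, 0.952, 0.0], [0.0, 0.0, -1.0]]
ft_force: [0.8, 0.1, 0.9]
grip_width: 0.0001
```

>>> {"op": "send_rows", "data": {
  "delta_pos": [
    [0,0,0.01],
    [0,0,0.015],
    [0,0,0.015]
  ],
  "roll": [0,0,0]
}}

```text
time: 9.13
eef_pos: [0.4816, -0.3202, -0.0304]
tool_rot: [[-0.952, -0.307, -0.0], [-0.307, 0.952, 0.0], [0.0, 0.0, -1.0]]
ft_force: [0.3, -0.5, -0.5]
grip_width: -0.0002
```

>>> {"op": "send_rows", "data": {
  "delta_pos": [
    [0,0,0.01],
    [0,0,0.015],
    [0,0,0.015]
  ],
  "roll": [0,0,0]
}}

```text
time: 9.38
eef_pos: [0.4816, -0.3201, -0.0335]
tool_rot: [[-0.952, -0.307, -0.0], [-0.307, 0.952, 0.0], [0.0, 0.0, -1.0]]
ft_force: [0.4, -0.9, -0.2]
grip_width: -0.0003
```

```bash
python3 - <<'E'
from h import *
f=eyes.grab_frame("side");t=eyes.grab_frame("top");cv2.imwrite("pics/s6.png",f);cv2.imwrite("pics/t6.png",t)
s=readout.get_state();p=s["eef_pos"];print(p,s["ft_force"],s["joints"].round(4) if hasattr(s["joints"],"round") else s["joints"],proj("side",p),proj("top",p))
im=np.zeros((520,800,3),np.uint8)
for n,g,(x,y,w,h),k,o in(("side",f,(260,290,100,130),4,0),("top",t,(340,190,80,100),4.9,405)):
    c=cv2.resize(g[y:y+h,x:x+w],None,fx=k,fy=k,interpolation=cv2.INTER_CUBIC);c=cv2.convertScaleAbs(c,alpha=1.3,beta=25)
    for X,col in((p,(0,0,255)),(p*[1,1,0],(0,255,0))):
        cv2.circle(c,tuple(np.int32(((proj(n,X)[0]-[x,y]+.5)*k-.5).round())),3,col,-1)
    im[:c.shape[0],o:o+c.shape[1]]=c[:,:800-o]
cv2.imwrite("pics/c6.png",im)
E
```

```text
[ 0.48171188 -0.32025251 -0.03324372] [0.79430495 0.65380582 0.48044726] [-0.6753  0.3013  1.7354 -0.      1.1052 -2.5585] [[304.5122969  359.99085505]] [[379.75515436 246.1987989 ]]
```

View pics/c6.png

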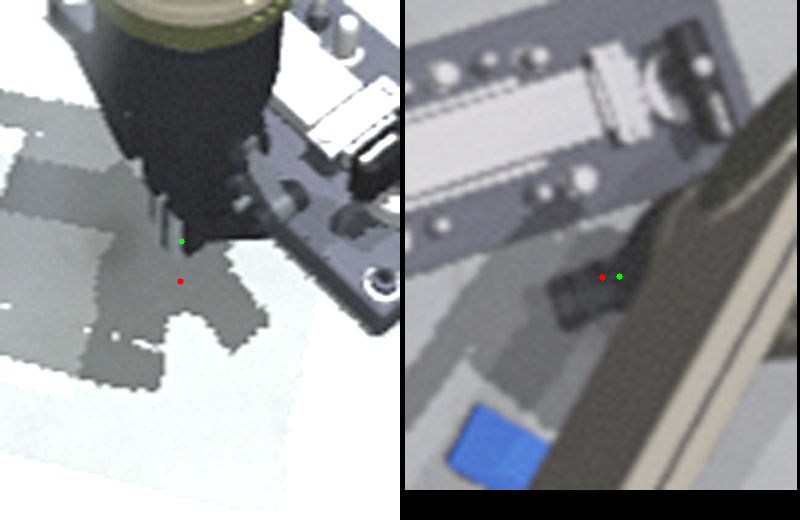

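```bash
python3 - <<'E'
from h import *
p=np.array([.1591,.578,.1949]);R=np.array([[-.964,.266],[.266,.964],[0,0]])
for z in(0,.013,.032): print(z,proj("side",[p+[0,0,z]+k*.0425*R[:,1] for k in(-1,0,1)]).round(1).tolist())
s=cv2.imread("pics/side0.png");g=s.sum(2)
m=(g<110).astype(np.uint8)[:100,:100]
for r in range(40,90,4): x=np.where(m[r])[0]; print(r,x.min() if len(x) else None,x.max() if len(x) else None, ''.join('#' if v else '.' for v in m[r,20:90]))
E
```

```text
0 [[70.0, 94.4], [74.2, 88.1], [78.2, 82.1]]
0.013 [[68.5, 90.0], [72.7, 83.7], [76.7, 77.8]]
0.032 [[66.2, 83.3], [70.5, 77.2], [74.6, 71.4]]
40 49 72 .............................#...####################.................
44 44 74 ........................###...#########################...............
48 46 73 ..........................###.########################................
52 47 73 ...........................##################..#######................
56 48 74 ............................###..###########...########...............
60 49 75 .............................###############....########..............
64 51 76 ...............................#############......#######.............
68 57 62 .....................................######...........................
72 58 63 ......................................######..........................
76 60 65 ........................................######........................
80 None None ......................................................................
84 None None ......................................................................
88 None None ......................................................................
```

At the start pose too, the open fingertips stand about 30 mm above where the reported TCP says. The bias therefore lies along the tool axis. I'll continue to contact with the bench.

>>> {"op": "send_rows", "data": {
  "delta_pos": [
    [0,0,0.01],
    [0,0,0.015],
    [0,0,0.015]
  ],
  "roll": [0,0,0]
}}

```text
time: 9.73
eef_pos: [0.4821, -0.3205, -0.0353]
tool_rot: [[-0.952, -0.307, 0.0], [-0.307, 0.952, -0.0], [-0.0, -0.0, -1.0]]
ft_force: [-2.8, 2.5, 8.0]
grip_width: -0.0001
```

>>> {"op": "send_rows", "data": {
  "delta_pos": [
    [0,0,0.01],
    [0,0,0.015],
    [0,0,0.015]
  ],
  "roll": [0,0,0]
}}

```text
time: 9.98
eef_pos: [0.4822, -0.3207, -0.0355]
tool_rot: [[-0.952, -0.308, -0.0], [-0.308, 0.952, -0.0], [0.0, -0.0, -1.0]]
ft_force: [-13.6, 9.6, 35.7]
grip_width: 0.0001
```

>>> {"op": "send_rows", "data": {
  "delta_pos": [
    [0,0,0.01],
    [0,0,0.015],
    [0,0,0.015]
  ],
  "roll": [0,0,0]
}}

```text
time: 10.23
eef_pos: [0.4823, -0.3208, -0.0356]
tool_rot: [[-0.951, -0.308, -0.001], [-0.308, 0.951, -0.0], [0.001, 0.0, -1.0]]
ft_force: [-27.0, 20.2, 64.1]
grip_width: 0.0001
```

Contact came at a reported -35.2 mm, so the true tip z is the reported z plus 35 mm. The arm's stiffness is about 9 N/mm. I'll back off and check the horizontal offset.

>>> {"op": "send_rows", "data": {
  "delta_pos": [
    [0,0,-0.06],
    [0,0,-0.15],
    [0,0,-0.15]
  ],
  "roll": [0,0,0]
}}

```text
time: 10.48
eef_pos: [0.484, -0.322, -0.0084]
tool_rot: [[-0.952, -0.307, 0.004], [-0.307, 0.952, -0.003], [-0.003, -0.005, -1.0]]
ft_force: [0.2, 0.2, 1.7]
grip_width: -0.0001
```

```bash
python3 - <<'E'
from h import *
s=readout.get_state();print(s["eef_pos"],s["ft_force"],s["time"])
print("side tip",cast("side",[(307.5,353),(305,352),(306.5,352)],.002).round(4).tolist(),"rep .4817 -.3203")
# crop4 shut tips (side 372.5,289.5), reported .5839 -.3454 .1202 -> z .1554
print("c4",cast("side",[(372.5,289.5),(374,289)],.1554).round(4).tolist(),"rep .5839 -.3454")
# c5 z .0165->.0517
print("c5",cast("side",[(307.5,335.8)],.0517).round(4).tolist(),"rep .4824 -.3206")
# top t6: end of rear finger outer face ~ crop(562,308)
print("top rear outer edge",cast("top",[(340+(562-405)/4.9,190+308/4.9)],.002).round(4).tolist())
E
```

```text
[ 0.48397616 -0.32199009 -0.00841507] [0.22732228 0.22603428 1.74421838] 10.4833
side tip [[0.4831, -0.329, 0.002], [0.4798, -0.3255, 0.002], [0.4822, -0.3265, 0.002]] rep .4817 -.3203
c4 [[0.5832, -0.3514, 0.1554], [0.5859, -0.3514, 0.1554]] rep .5839 -.3454
c5 [[0.4829, -0.3269, 0.0517]] rep .4824 -.3206
top rear outer edge [[0.464, -0.2903, 0.002]]
```

The side view puts the tips within about 3 mm of the reported x and y. The top-view edge was a knuckle. The correction is therefore about +35 mm in z only. I'll return to the clamp with it.

>>> {"op": "send_rows", "data": {
  "delta_pos": [
    [0,0,-0.2],
    [0,0,-0.39],
    [-0.15,-0.1,-0.39],
    [-0.35,-0.2,-0.39],
    [-0.44,-0.26,-0.39],
    [-0.44,-0.26,-0.39],
    [-0.44,-0.26,-0.39]
  ],
  "roll": [0,0,0,0,0,0,0],
  "fingers": 0.1
}}

```text
time: 11.07
eef_pos: [0.5819, -0.3424, 0.0642]
tool_rot: [[-0.951, -0.308, -0.001], [-0.308, 0.951, 0.001], [0.001, 0.001, -1.0]]
ft_force: [0.6, -0.8, 0.1]
grip_width: 0.0468
```

```bash
python3 -c "
from h import *
go(.584,-.344,.010,108)"
```

```text
t 11.07 tcp [ 0.5819 -0.3424  0.0642] yang 107.95 tilt [-0.001  0.001] F [ 0.59 -0.79  0.12] w 0.0468 q6 -2.49 -> delta [-0.008 -0.011  0.271] roll -0.001
```

>>> {"op": "send_rows", "data": {
  "delta_pos": [
    [-0.01,-0.01,0.07],
    [-0.01,-0.01,0.13],
    [-0.01,-0.01,0.18],
    [-0.01,-0.01,0.22],
    [-0.01,-0.01,0.22]
  ],
  "roll": [0,0,0,0,0]
}}

```text
time: 11.48
eef_pos: [0.5815, -0.3427, 0.0182]
tool_rot: [[-0.952, -0.307, -0.004], [-0.307, 0.952, 0.003], [0.003, 0.004, -1.0]]
ft_force: [0.0, 0.2, -1.2]
grip_width: 0.0468
```

>>> {"op": "send_rows", "data": {
  "delta_pos": [
    [0,0,0.02],
    [0,0,0.04],
    [0,0,0.05],
    [0,0,0.05]
  ],
  "roll": [0,0,0,0]
}}

```text
time: 11.82
eef_pos: [0.584, -0.344, 0.0117]
tool_rot: [[-0.952, -0.307, -0.0], [-0.307, 0.952, 0.0], [0.0, 0.0, -1.0]]
ft_force: [0.1, 0.2, 0.1]
grip_width: 0.0468
```

>>> {"op": "send_rows", "data": {
  "delta_pos": [
    [0,0,0],
    [0,0,0],
    [0,0,0],
    [0,0,0],
    [0,0,0]
  ],
  "roll": [0,0,0,0,0],
  "fingers": -1,
  "newtons": 30
}}

```text
time: 12.23
eef_pos: [0.5841, -0.3435, 0.0126]
tool_rot: [[-0.952, -0.308, -0.0], [-0.308, 0.952, 0.001], [-0.0, 0.001, -1.0]]
ft_force: [-3.3, 4.9, 4.6]
grip_width: 0.0144
```

The wing is gripped at 14.4 mm opening. Now I'll turn it clockwise.

>>> {"op": "send_rows", "data": {
  "delta_pos": [
    [0,0,0],
    [0,0,0],
    [0,0,0],
    [0,0,0],
    [0,0,0],
    [0,0,0],
    [0,0,0]
  ],
  "roll": [0.1,0.2,0.3,0.4,0.5,0.6,0.65],
  "newtons": 40
}}

```text
time: 12.82
eef_pos: [0.5842, -0.3444, 0.0126]
tool_rot: [[-0.98, 0.201, 0.0], [0.201, 0.98, -0.001], [-0.0, -0.001, -1.0]]
ft_force: [-2.5, -0.3, 1.7]
grip_width: 0.0143
```

>>> {"op": "send_rows", "data": {
  "delta_pos": [
    [0,0,0],
    [0,0,0],
    [0,0,0],
    [0,0,0],
    [0,0,0],
    [0,0,0],
    [0,0,0]
  ],
  "roll": [0.1,0.2,0.3,0.4,0.5,0.6,0.65]
}}

```text
time: 13.4
eef_pos: [0.5838, -0.3452, 0.0125]
tool_rot: [[-0.756, 0.654, -0.0], [0.654, 0.756, -0.002], [-0.001, -0.001, -1.0]]
ft_force: [-3.5, -2.1, 2.7]
grip_width: 0.0142
```

```bash
python3 -c "
from h import *
go(.584,-.344,.0117,18);print(readout.get_state()['wrist_torque'])"
```

```text
t 13.4 tcp [ 0.5838 -0.3452  0.0125] yang 49.12 tilt [-0.    -0.002] F [-3.46 -2.13  2.66] w 0.0142 q6 -1.47 -> delta [0.003 0.005 0.004] roll 0.692
[-0.49179038  0.59757488 -0.04901432]
```

>>> {"op": "send_rows", "data": {
  "delta_pos": [
    [0,0,0],
    [0,0,0],
    [0,0,0],
    [0,0,0],
    [0,0,0],
    [0,0,0],
    [0,0,0],
    [0,0,0]
  ],
  "roll": [0.1,0.2,0.3,0.4,0.5,0.6,0.69,0.69]
}}

```text
time: 14.07
eef_pos: [0.5829, -0.3459, 0.0126]
tool_rot: [[-0.31, 0.951, -0.001], [0.951, 0.31, -0.002], [-0.002, -0.002, -1.0]]
ft_force: [-5.7, -3.7, 3.7]
grip_width: 0.0144
```

>>> {"op": "send_rows", "data": {
  "delta_pos": [
    [0,0,0],
    [0,0,0],
    [0,0,0]
  ],
  "roll": [0.05,0.08,0.08]
}}

```text
time: 14.32
eef_pos: [0.5831, -0.3462, 0.0127]
tool_rot: [[-0.254, 0.967, -0.001], [0.967, 0.254, -0.003], [-0.003, -0.002, -1.0]]
ft_force: [-6.4, -4.7, 3.0]
grip_width: 0.0142
```

```bash
python3 -c "
from h import *
go(.584,-.344,.0117,18);print(readout.get_state()['wrist_torque'])"
```

```text
t 14.32 tcp [ 0.5831 -0.3462  0.0127] yang 14.7 tilt [-0.001 -0.003] F [-6.36 -4.74  3.03] w 0.0142 q6 -0.86 -> delta [0.009 0.007 0.005] roll -0.073
[-1.02353756  0.99940383  1.0683246 ]
```

The wrist torque of 1.07 N m shows that the handle is on its stop. I'll release it, rise and work out the plate pose.

>>> {"op": "send_rows", "data": {
  "delta_pos": [
    [0,0,0],
    [0,0,0],
    [0,0,0],
    [0,0,-0.1],
    [0,0,-0.3],
    [0,0,-0.5],
    [0,0,-0.7],
    [0,0,-0.7]
  ],
  "roll": [0,0,0,0,0,0,0,0],
  "fingers": 0.1
}}

```text
time: 14.98
eef_pos: [0.5888, -0.3468, 0.1638]
tool_rot: [[-0.255, 0.967, 0.013], [0.967, 0.255, -0.009], [-0.012, 0.01, -1.0]]
ft_force: [1.3, -0.6, 1.7]
grip_width: 0.047
```

```bash
python3 - <<'E'
from h import *
b=np.array([(505,97),(665,120)])-[440,0];w=cast("top",(b+.5)/4-.5+[120,180],.018);print("bushes",w.round(4).tolist(),w.mean(0).round(4))
d=w[0]-w[1];print("yaw",np.degrees(np.arctan2(-d[0],d[1])))
c=np.array([(468,402),(618,385),(658,500),(497,520)])-[440,330];v=cast("side",(c+.5)/5-.5+[230,145],.016)
print("side corners",v.round(4).tolist(),v.mean(0).round(4),"edges",np.linalg.norm(v-np.roll(v,1,0),axis=1).round(4))
d=v[1]-v[2]+v[0]-v[3];print("yaw",np.degrees(np.arctan2(-d[0],d[1])))
c=np.array([(503,28),(698,55),(677,195),(484,168)])-[440,0];v=cast("top",(c+.5)/4-.5+[120,180],.016)
print("top corners",v.round(4).tolist(),v.mean(0).round(4),"edges",np.linalg.norm(v-np.roll(v,1,0),axis=1).round(4))
d=v[0]-v[1]+v[3]-v[2];print("yaw",np.degrees(np.arctan2(-d[0],d[1])))
go(.58,.253,.12,-7.9)
E
```

```text
bushes [[0.5829, 0.3043, 0.018], [0.5692, 0.2048, 0.018]] [0.576  0.2545 0.018 ]
yaw -7.8412634546607345
side corners [[0.5412, 0.3174, 0.016], [0.6279, 0.3008, 0.016], [0.6088, 0.1825, 0.016], [0.5222, 0.1986, 0.016]] [0.575  0.2498 0.016 ] edges [0.1203 0.0882 0.1199 0.088 ]
yaw -9.130184171819256
top corners [[0.6266, 0.3076, 0.016], [0.6106, 0.1856, 0.016], [0.5226, 0.1964, 0.016], [0.5386, 0.3161, 0.016]] [0.5746 0.2514 0.016 ] edges [0.0884 0.1231 0.0887 0.1208]
yaw -7.583091629910872
t 14.98 tcp [ 0.5888 -0.3468  0.1638] yang 14.77 tilt [ 0.013 -0.009] F [ 1.33 -0.64  1.67] w 0.047 q6 -0.87 -> delta [2.914 0.72  0.192] roll 0.504
```

>>> {"op": "send_rows", "data": {
  "delta_pos": [
    [0.98,0.24,0],
    [0.98,0.24,0],
    [0.98,0.24,0],
    [0.98,0.24,0],
    [0.98,0.24,0],
    [0.98,0.24,0]
  ],
  "roll": [0,0,0,0,0,0]
}}

```text
time: 15.48
eef_pos: [0.5808, -0.1355, 0.1519]
tool_rot: [[-0.26, 0.966, 0.0], [0.966, 0.26, 0.003], [0.003, 0.001, -1.0]]
ft_force: [-0.7, -0.1, -0.2]
grip_width: 0.047
```

>>> {"op": "send_rows", "data": {
  "delta_pos": [
    [0.98,0.24,0],
    [0.98,0.24,0],
    [0.98,0.24,0],
    [0.98,0.24,0],
    [0.98,0.24,0],
    [0.98,0.24,0]
  ],
  "roll": [0,0,0,0,0,0]
}}

```text
time: 15.98
eef_pos: [0.5767, 0.066, 0.152]
tool_rot: [[-0.26, 0.966, 0.001], [0.966, 0.26, 0.003], [0.003, 0.001, -1.0]]
ft_force: [0.4, 0.0, -0.4]
grip_width: 0.0469
```

>>> {"op": "send_rows", "data": {
  "delta_pos": [
    [0.98,0.24,0],
    [0.98,0.24,0],
    [0.98,0.24,0],
    [0.98,0.24,0],
    [0.98,0.24,0],
    [0.98,0.24,0],
    [0.98,0.24,0]
  ],
  "roll": [0.1,0.2,0.3,0.4,0.505,0.505,0.505]
}}

```text
time: 16.57
eef_pos: [0.5733, 0.263, 0.1515]
tool_rot: [[0.135, 0.991, -0.0], [0.991, -0.135, -0.0], [-0.0, -0.0, -1.0]]
ft_force: [-0.4, -0.4, -1.0]
grip_width: 0.0467
```

```bash
python3 - <<'E'
from h import *
go(.5752,.2522,.05,-8)
f=eyes.grab_frame("side");t=eyes.grab_frame("top");cv2.imwrite("pics/s7.png",f);cv2.imwrite("pics/t7.png",t)
s0=cv2.imread("pics/side0.png")
k=5;A=lambda g,x,y,w,h,k:cv2.resize(g[y:y+h,x:x+w],None,fx=k,fy=k,interpolation=cv2.INTER_CUBIC)
im=np.zeros((600,800,3),np.uint8)
im[:300,:400]=A(t,340,180,80,60,5);im[:240,400:800]=A(f,300,265,100,60,4) ;im[300:600,:300]=A(f,220,130,60,60,5)
im[300:600,300:600]=A(f,310,300,60,60,5)
cv2.imwrite("pics/c7.png",im)
E
```

```text
t 16.57 tcp [0.5733 0.263  0.1515] yang -7.77 tilt [-0. -0.] F [-0.35 -0.42 -1.03] w 0.0467 q6 0.48 -> delta [-0.052  0.017  0.508] roll 0.005
```

View pics/c7.png

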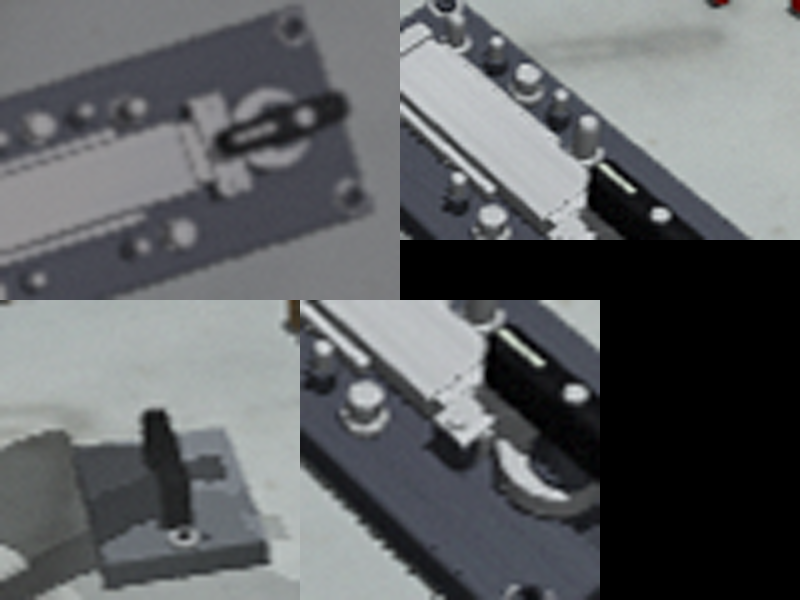

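The clamp is on: in the top crop the wing lies along the jig's +y, with its nose at (220,140) over the jaw. Now the plate handle.

>>> {"op": "send_rows", "data": {
  "delta_pos": [
    [-0.05,0.017,0.1],
    [-0.05,0.017,0.3],
    [-0.05,0.017,0.45],
    [-0.05,0.017,0.55],
    [-0.05,0.017,0.6],
    [-0.05,0.017,0.6]
  ],
  "roll": [0,0,0,0,0,0]
}}

```text
time: 17.17
eef_pos: [0.5738, 0.2485, 0.0288]
tool_rot: [[0.14, 0.99, -0.005], [0.99, -0.14, -0.002], [-0.003, -0.005, -1.0]]
ft_force: [-0.3, -0.2, -0.5]
grip_width: 0.0473
```

>>> {"op": "send_rows", "data": {
  "delta_pos": [
    [0,0,0.06],
    [0,0,0.12],
    [0,0,0.17],
    [0,0,0.2],
    [0,0,0.2]
  ],
  "roll": [0,0,0,0,0]
}}

```text
time: 17.58
eef_pos: [0.5744, 0.2505, -0.01]
tool_rot: [[0.139, 0.99, -0.002], [0.99, -0.139, -0.001], [-0.001, -0.002, -1.0]]
ft_force: [-0.4, -0.0, -0.8]
grip_width: 0.0471
```

```bash
python3 -c "
from h import *
go(.5752,.2522,-.010,-8)"
```

```text
t 17.58 tcp [ 0.5744  0.2505 -0.01  ] yang -7.97 tilt [-0.002 -0.001] F [-0.41 -0.02 -0.81] w 0.0471 q6 0.47 -> delta [0.009 0.003 0.   ] roll 0.001
```

>>> {"op": "send_rows", "data": {
  "delta_pos": [
    [0,0,0],
    [0,0,0],
    [0,0,0],
    [0,0,0],
    [0,0,0],
    [0,0,0]
  ],
  "roll": [0,0,0,0,0,0],
  "fingers": -1,
  "newtons": 80
}}

```text
time: 18.08
eef_pos: [0.5763, 0.2512, -0.0071]
tool_rot: [[0.139, 0.99, 0.001], [0.99, -0.139, 0.001], [0.001, 0.001, -1.0]]
ft_force: [-0.5, 0.2, 6.1]
grip_width: 0.0145
```

>>> {"op": "send_rows", "data": {
  "delta_pos": [
    [0,0,-0.05],
    [0,0,-0.2],
    [0,0,-0.4],
    [0,0,-0.6],
    [0,0,-0.8],
    [0,0,-0.8]
  ],
  "roll": [0,0,0,0,0,0]
}}

```text
time: 18.58
eef_pos: [0.5804, 0.2525, 0.1629]
tool_rot: [[0.139, 0.99, 0.014], [0.99, -0.139, 0.005], [0.006, 0.013, -1.0]]
ft_force: [1.8, 0.5, -0.7]
grip_width: 0.0145
```

```bash
python3 -c "
from h import *
print(jig(.015,0));go(*jig(.015,0),.15,18)"
```

```text
[ 0.56206585 -0.22986475]
t 18.58 tcp [0.5804 0.2525 0.1629] yang -7.98 tilt [0.014 0.005] F [ 1.78  0.52 -0.66] w 0.0145 q6 0.47 -> delta [-2.402  0.243  0.053] roll -0.577
```

>>> {"op": "send_rows", "data": {
  "delta_pos": [
    [-0.15,0.02,0],
    [-0.35,0.04,0],
    [-0.55,0.06,0],
    [-0.72,0.07,0],
    [-0.85,0.08,0],
    [-0.95,0.09,0],
    [-0.95,0.09,0]
  ],
  "roll": [0,0,0,0,0,0,0]
}}

```text
time: 19.17
eef_pos: [0.5663, 0.056, 0.1514]
tool_rot: [[0.142, 0.99, -0.001], [0.99, -0.142, -0.002], [-0.002, -0.001, -1.0]]
ft_force: [0.1, 0.2, -4.0]
grip_width: 0.0143
```

>>> {"op": "send_rows", "data": {
  "delta_pos": [
    [-0.15,0.02,0],
    [-0.35,0.04,0],
    [-0.55,0.06,0],
    [-0.72,0.07,0],
    [-0.85,0.08,0],
    [-0.95,0.09,0],
    [-0.95,0.09,0]
  ],
  "roll": [-0.08,-0.16,-0.24,-0.32,-0.4,-0.48,-0.58]
}}

```text
time: 19.75
eef_pos: [0.5577, -0.1342, 0.1514]
tool_rot: [[-0.311, 0.951, -0.001], [0.951, 0.311, -0.001], [-0.001, -0.001, -1.0]]
ft_force: [-0.3, -0.2, -4.3]
grip_width: 0.014
```

>>> {"op": "send_rows", "data": {
  "delta_pos": [
    [0,0,0],
    [0,0,0]
  ],
  "roll": [0,0]
}}

```text
time: 19.92
eef_pos: [0.5582, -0.13, 0.1514]
tool_rot: [[-0.309, 0.951, -0.001], [0.951, 0.309, 0.001], [0.001, -0.001, -1.0]]
ft_force: [-0.5, -0.4, -4.1]
grip_width: 0.0144
```

```bash
python3 -c "
from h import *
go(*jig(.015,0),.09,18)"
```

```text
t 19.92 tcp [ 0.5582 -0.13    0.1514] yang 17.98 tilt [-0.001  0.001] F [-0.45 -0.43 -4.09] w 0.0144 q6 -0.63 -> delta [-0.481 -0.135  0.307] roll -0.001
```

>>> {"op": "send_rows", "data": {
  "delta_pos": [
    [-0.15,-0.05,0],
    [-0.3,-0.1,0],
    [-0.42,-0.13,0.1],
    [-0.48,-0.135,0.25],
    [-0.48,-0.135,0.3],
    [-0.48,-0.135,0.3],
    [-0.48,-0.135,0.3]
  ],
  "roll": [0,0,0,0,0,0,0]
}}

```text
time: 20.5
eef_pos: [0.5622, -0.2284, 0.0911]
tool_rot: [[-0.311, 0.95, -0.002], [0.95, 0.311, 0.002], [0.002, -0.002, -1.0]]
ft_force: [0.7, 0.4, -2.9]
grip_width: 0.0144
```

>>> {"op": "send_rows", "data": {
  "delta_pos": [
    [0,0,0.05],
    [0,0,0.1],
    [0,0,0.14],
    [0,0,0.17],
    [0,0,0.17],
    [0,0,0.17]
  ],
  "roll": [0,0,0,0,0,0]
}}

```text
time: 21.0
eef_pos: [0.5623, -0.2297, 0.0573]
tool_rot: [[-0.311, 0.95, -0.001], [0.95, 0.311, 0.001], [0.001, -0.001, -1.0]]
ft_force: [0.2, -0.4, -3.8]
grip_width: 0.0143
```

```bash
python3 - <<'E'
from h import *
go(*jig(.015,0),.045,18)
f=eyes.grab_frame("side");t=eyes.grab_frame("top");cv2.imwrite("pics/s8.png",f);cv2.imwrite("pics/t8.png",t)
A=lambda g,x,y,w,h,k:cv2.resize(g[y:y+h,x:x+w],None,fx=k,fy=k,interpolation=cv2.INTER_CUBIC)
im=np.zeros((400,800,3),np.uint8)
a=A(f,265,235,140,140,2.85);im[:a.shape[0],:a.shape[1]]=a
a=A(t,320,165,100,100,4);im[:,400:]=a
im=cv2.convertScaleAbs(im,alpha=1.2,beta=10)
s=readout.get_state()["eef_pos"];zb=s[2]+.0071
c=Rz(JA);
for n,o,q,k in(("side",0,(265,235),2.85),("top",400,(320,165),4)):
  for X in [(a,b) for a in(-.045,.045) for b in(-.06,.06)]:
    P=[*(s[:2]+c@np.array(X)),zb+.016];u=(proj(n,P)[0]-q+.5)*k-.5
    cv2.circle(im,(int(u[0])+o,int(u[1])),2,(0,0,255),-1)
cv2.imwrite("pics/c8.png",im)
E
```

```text
t 21.0 tcp [ 0.5623 -0.2297  0.0573] yang 18.13 tilt [-0.001  0.001] F [ 0.18 -0.37 -3.78] w 0.0143 q6 -0.79 -> delta [-0.001 -0.001  0.061] roll 0.003
```

View pics/c8.png

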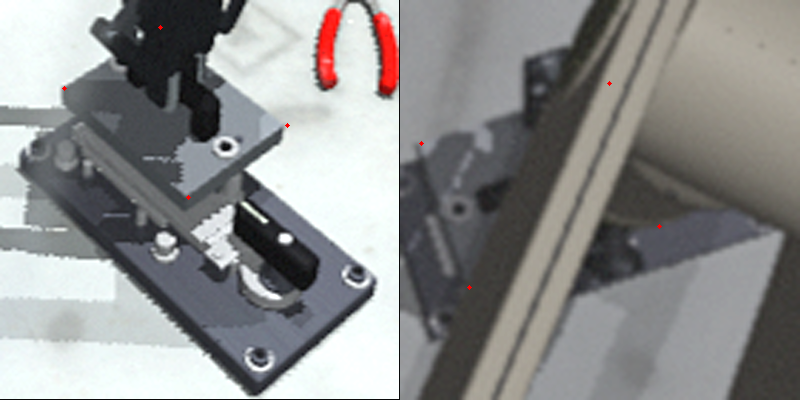

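The held plate's corners in the side view, (64,88), (288,125) and (186,197), match the projected dots. The plate pose and height are therefore as computed. I'll lower it onto the dowel lightly.

>>> {"op": "send_rows", "data": {
  "delta_pos": [
    [0,0,0.025],
    [0,0,0.05],
    [0,0,0.07],
    [0,0,0.075],
    [0,0,0.075]
  ],
  "roll": [0,0,0,0,0]
}}

```text
time: 21.52
eef_pos: [0.5621, -0.2298, 0.042]
tool_rot: [[-0.311, 0.95, -0.001], [0.95, 0.311, 0.001], [0.001, -0.001, -1.0]]
ft_force: [0.3, 1.0, -4.3]
grip_width: 0.0142
```

>>> {"op": "send_rows", "data": {
  "delta_pos": [
    [0,0,0.003],
    [0,0,0.005],
    [0,0,0.005],
    [0,0,0.005]
  ],
  "roll": [0,0,0,0]
}}

```text
time: 21.85
eef_pos: [0.5628, -0.2301, 0.0421]
tool_rot: [[-0.311, 0.95, 0.0], [0.95, 0.311, -0.0], [-0.0, 0.0, -1.0]]
ft_force: [0.3, 0.5, -3.8]
grip_width: 0.0144
```

>>> {"op": "send_rows", "data": {
  "delta_pos": [
    [0,0,0.005],
    [0,0,0.005],
    [0,0,0.005]
  ],
  "roll": [0,0,0]
}}

```text
time: 22.1
eef_pos: [0.5627, -0.2301, 0.0408]
tool_rot: [[-0.311, 0.95, -0.0], [0.95, 0.311, 0.0], [0.0, -0.0, -1.0]]
ft_force: [-1.3, -1.0, -3.5]
grip_width: 0.0143
```

>>> {"op": "send_rows", "data": {
  "delta_pos": [
    [0,0,0.005],
    [0,0,0.005],
    [0,0,0.005]
  ],
  "roll": [0,0,0]
}}

```text
time: 22.35
eef_pos: [0.5627, -0.2301, 0.0399]
tool_rot: [[-0.311, 0.95, 0.0], [0.95, 0.311, -0.0], [-0.0, 0.0, -1.0]]
ft_force: [0.1, 0.3, -3.8]
grip_width: 0.0138
```

>>> {"op": "send_rows", "data": {
  "delta_pos": [
    [0,0,0.003],
    [0,0,0.003],
    [0,0,0.003]
  ],
  "roll": [0,0,0]
}}

```text
time: 22.6
eef_pos: [0.5628, -0.2301, 0.0397]
tool_rot: [[-0.311, 0.95, 0.0], [0.95, 0.311, -0.0], [-0.0, 0.0, -1.0]]
ft_force: [-2.0, 0.7, 1.0]
grip_width: 0.0141
```

>>> {"op": "send_rows", "data": {
  "delta_pos": [
    [0,0,0.003],
    [0,0,0.003],
    [0,0,0.003]
  ],
  "roll": [0,0,0]
}}

```text
time: 22.85
eef_pos: [0.563, -0.23, 0.0394]
tool_rot: [[-0.311, 0.95, 0.0], [0.95, 0.311, -0.0], [-0.0, 0.0, -1.0]]
ft_force: [-4.0, 3.4, 4.4]
grip_width: 0.0139
```

```bash
python3 -c "
from h import *
go(*jig(.015,0),.04,18);print(readout.get_state()['wrist_torque'])"
```

```text
t 22.85 tcp [ 0.563  -0.23    0.0394] yang 18.13 tilt [ 0. -0.] F [-3.96  3.4   4.38] w 0.0139 q6 -0.79 -> delta [ 0.002 -0.004 -0.003] roll 0.003
[ 0.33726409  0.46956655 -0.09664189]
```

The dowel contact is at a reported z of 39.6 mm, so the plate's underside is at 46.8 mm, as expected. I'll slide towards the jig's -x with light pressure.

>>> {"op": "send_rows", "data": {
  "delta_pos": [
    [0,-0.005,-0.001],
    [0,-0.01,-0.001],
    [0,-0.015,-0.001],
    [0,-0.02,-0.001],
    [0,-0.025,-0.001],
    [0,-0.03,-0.001],
    [0,-0.035,-0.001],
    [0,-0.035,-0.001]
  ],
  "roll": [0,0,0,0,0,0,0,0]
}}

```text
time: 23.52
eef_pos: [0.5562, -0.2326, 0.0392]
tool_rot: [[-0.311, 0.95, 0.001], [0.95, 0.311, -0.0], [-0.001, 0.0, -1.0]]
ft_force: [3.4, 0.6, 2.7]
grip_width: 0.0145
```

```bash
cat >>h.py <<'E'
def st():
    s=readout.get_state();R=s["tool_rot"];p=s["eef_pos"]
    print("t",round(s["time"],2),"jig xy mm",(Rz(-JA)@(p[:2]-JO)*1000).round(2),"z",round(p[2]*1000,2),"Fjig",(Rz(-JA)@s["ft_force"][:2]).round(1),"Fz",s["ft_force"][2].round(1),"T",(Rz(-JA)@s["wrist_torque"][:2]).round(2),s["wrist_torque"][2].round(2),"yang",np.degrees(np.arctan2(R[1,1],R[0,1])).round(2),"w",round(s["grip_width"],4))
E
python3 -c "
from h import *
st()"
```

```text
t 23.52 jig xy mm [ 8.61 -0.77] z 39.16 Fjig [ 3.4 -0.4] Fz 2.7 T [-0.44 -0.66] 0.15 yang 18.11 w 0.0145
```

>>> {"op": "send_rows", "data": {
  "delta_pos": [
    [0,-0.004,0],
    [0,-0.008,0],
    [0,-0.012,0],
    [0,-0.016,0],
    [0,-0.016,0]
  ],
  "roll": [0,0,0,0,0]
}}

```text
time: 23.93
eef_pos: [0.5529, -0.2334, 0.039]
tool_rot: [[-0.311, 0.95, -0.0], [0.95, 0.311, -0.0], [-0.0, -0.0, -1.0]]
ft_force: [1.4, 0.3, 3.5]
grip_width: 0.0146
```

```bash
python3 -c "
from h import *
st()"
```

```text
t 23.93 jig xy mm [ 5.24 -0.5 ] z 39.0 Fjig [ 1.4 -0.2] Fz 3.5 T [-0.4  -0.67] 0.15 yang 18.12 w 0.0146
```

>>> {"op": "send_rows", "data": {
  "delta_pos": [
    [0,-0.003,0],
    [0,-0.006,0],
    [0,-0.009,0],
    [0,-0.009,0]
  ],
  "roll": [0,0,0,0]
}}

```text
time: 24.27
eef_pos: [0.551, -0.2338, 0.0388]
tool_rot: [[-0.311, 0.95, -0.0], [0.95, 0.311, 0.0], [0.0, -0.0, -1.0]]
ft_force: [1.0, 0.9, 3.3]
grip_width: 0.0142
```

```bash
python3 -c "
from h import *
st()"
```

```text
t 24.27 jig xy mm [ 3.29 -0.36] z 38.77 Fjig [1.2 0.5] Fz 3.3 T [-0.42 -0.59] 0.11 yang 18.12 w 0.0142
```

>>> {"op": "send_rows", "data": {
  "delta_pos": [
    [0,-0.004,0],
    [0,-0.008,0],
    [0,-0.01,0],
    [0,-0.01,0]
  ],
  "roll": [0,0,0,0]
}}

```text
time: 24.6
eef_pos: [0.5478, -0.2342, 0.0376]
tool_rot: [[-0.311, 0.95, -0.003], [0.95, 0.311, 0.001], [0.002, -0.003, -1.0]]
ft_force: [-0.2, -1.7, -3.1]
grip_width: 0.0145
```

```bash
python3 -c "
from h import *
st()"
```

```text
t 24.6 jig xy mm [0.08 0.31] z 37.58 Fjig [-0.7 -1.5] Fz -3.1 T [-0.29  0.13] -0.06 yang 18.11 w 0.0145
```

The Fz drop to the bare plate weight at jig (0.1, 0.3) mm shows that the hole is over the dowel. Now I'll lower in small steps.

>>> {"op": "send_rows", "data": {
  "delta_pos": [
    [0,0,0.003],
    [0,0,0.006],
    [0,0,0.01],
    [0,0,0.01],
    [0,0,0.01]
  ],
  "roll": [0,0,0,0,0]
}}

```text
time: 25.02
eef_pos: [0.5489, -0.2346, 0.0366]
tool_rot: [[-0.311, 0.95, -0.001], [0.95, 0.311, -0.0], [0.0, -0.001, -1.0]]
ft_force: [-2.9, -2.1, -0.8]
grip_width: 0.0144
```

```bash
python3 -c "
from h import *
st()"
```

```text
t 25.02 jig xy mm [ 1.03 -0.4 ] z 36.65 Fjig [-3.4 -1.2] Fz -0.8 T [-0.31  0.69] -0.2 yang 18.11 w 0.0144
```

>>> {"op": "send_rows", "data": {
  "delta_pos": [
    [-0.001,-0.005,0],
    [-0.001,-0.005,0.004],
    [-0.001,-0.005,0.008],
    [-0.001,-0.005,0.01],
    [-0.001,-0.005,0.01]
  ],
  "roll": [0,0,0,0,0]
}}

```text
time: 25.43
eef_pos: [0.5484, -0.2352, 0.0347]
tool_rot: [[-0.311, 0.95, -0.0], [0.95, 0.311, -0.0], [-0.0, -0.0, -1.0]]
ft_force: [-1.6, -3.4, -3.5]
grip_width: 0.0144
```

```bash
python3 -c "
from h import *
st()"
```

```text
t 25.43 jig xy mm [ 0.38 -0.89] z 34.67 Fjig [-2.5 -2.7] Fz -3.5 T [-0.72  0.42] -0.28 yang 18.12 w 0.0144
```

>>> {"op": "send_rows", "data": {
  "delta_pos": [
    [-0.002,-0.002,0.004],
    [-0.002,-0.002,0.008],
    [-0.002,-0.002,0.012],
    [-0.002,-0.002,0.012],
    [-0.002,-0.002,0.012]
  ],
  "roll": [0,0,0,0,0]
}}

```text
time: 25.85
eef_pos: [0.5484, -0.2356, 0.0328]
tool_rot: [[-0.311, 0.95, 0.0], [0.95, 0.311, -0.0], [-0.0, 0.0, -1.0]]
ft_force: [-3.0, -2.2, 2.6]
grip_width: 0.0142
```

```bash
python3 -c "
from h import *
st()"
```

```text
t 25.85 jig xy mm [ 0.27 -1.2 ] z 32.8 Fjig [-3.6 -1.1] Fz 2.6 T [-0.29  0.66] -0.19 yang 18.13 w 0.0142
```

>>> {"op": "send_rows", "data": {
  "delta_pos": [
    [0,-0.002,0.004],
    [0,-0.002,0.008],
    [0,-0.002,0.012],
    [0,-0.002,0.012],
    [0,-0.002,0.012]
  ],
  "roll": [0,0,0,0,0]
}}

```text
time: 26.27
eef_pos: [0.5484, -0.2357, 0.0308]
tool_rot: [[-0.311, 0.95, 0.001], [0.95, 0.311, -0.0], [-0.001, 0.001, -1.0]]
ft_force: [-1.8, -0.5, 6.1]
grip_width: 0.0146
```

```bash
python3 -c "
from h import *
st()"
```

```text
t 26.27 jig xy mm [ 0.22 -1.31] z 30.75 Fjig [-1.9  0.1] Fz 6.1 T [-0.02  0.57] -0.17 yang 18.13 w 0.0146
```

>>> {"op": "send_rows", "data": {
  "delta_pos": [
    [0,-0.002,0.004],
    [0,-0.002,0.008],
    [0,-0.002,0.01],
    [0,-0.002,0.01],
    [0,-0.002,0.01]
  ],
  "roll": [0,0,0,0,0]
}}

```text
time: 26.68
eef_pos: [0.5484, -0.2357, 0.0293]
tool_rot: [[-0.311, 0.95, 0.002], [0.95, 0.311, -0.0], [-0.001, 0.002, -1.0]]
ft_force: [-2.9, 0.4, 9.1]
grip_width: 0.0145
```

```bash
python3 -c "
from h import *
st()"
```

```text
t 26.68 jig xy mm [ 0.2  -1.37] z 29.31 Fjig [-2.7  1.3] Fz 9.1 T [0.19 0.57] -0.18 yang 18.13 w 0.0145
```

>>> {"op": "send_rows", "data": {
  "delta_pos": [
    [0,-0.001,0.004],
    [0,-0.001,0.006],
    [0,-0.001,0.006],
    [0,-0.001,0.006]
  ],
  "roll": [0,0,0,0]
}}

```text
time: 27.02
eef_pos: [0.5485, -0.2358, 0.0289]
tool_rot: [[-0.311, 0.95, 0.002], [0.95, 0.311, -0.0], [-0.001, 0.002, -1.0]]
ft_force: [-5.2, 1.6, 13.9]
grip_width: 0.0144
```

>>> {"op": "send_rows", "data": {
  "delta_pos": [
    [0,0,0.004],
    [0,0,0.006],
    [0,0,0.006],
    [0,0,0.006]
  ],
  "roll": [0,0,0,0]
}}

```text
time: 27.35
eef_pos: [0.5485, -0.2358, 0.0288]
tool_rot: [[-0.311, 0.95, 0.002], [0.95, 0.311, -0.001], [-0.001, 0.002, -1.0]]
ft_force: [-9.7, 4.3, 22.3]
grip_width: 0.0145
```

```bash
python3 -c "
from h import *
st()"
```

```text
t 27.35 jig xy mm [ 0.29 -1.49] z 28.82 Fjig [-7.9  7.1] Fz 22.3 T [1.13 1.39] -0.2 yang 18.14 w 0.0145
```

The stop is stiff at z = 28.8 mm, against 28.9 mm predicted for the rests, with Fz at 22 N. I'll make one last visual check.

>>> {"op": "send_rows", "data": {
  "delta_pos": [
    [0,0,0],
    [0,0,0],
    [0,0,0]
  ],
  "roll": [0,0,0]
}}

```text
time: 27.6
eef_pos: [0.5486, -0.2358, 0.0288]
tool_rot: [[-0.311, 0.95, 0.002], [0.95, 0.311, -0.001], [-0.001, 0.002, -1.0]]
ft_force: [-10.6, 3.6, 23.5]
grip_width: 0.0139
```

```bash
python3 - <<'E'
from h import *
f=eyes.grab_frame("side");cv2.imwrite("pics/s9.png",f);st()
x,y,w,h,k=265,225,140,150,4
c=cv2.convertScaleAbs(cv2.resize(f[y:y+h,x:x+w],None,fx=k,fy=k,interpolation=cv2.INTER_CUBIC),alpha=1.2,beta=10)
for a in(-.045,.045):
  for b in(-.06,.06):
    for z in(.036,.052):
      u=(proj("side",[*jig(a,b),z])[0]-[x,y]+.5)*k-.5;cv2.circle(c,tuple(np.int32(u)),2,(0,0,255),-1)
cv2.imwrite("pics/c9.png",c)
E
```

```text
t 27.65 jig xy mm [ 0.32 -1.47] z 28.84 Fjig [-8.4  7.4] Fz 23.4 T [1.18 1.39] -0.21 yang 18.14 w 0.0144
```

View pics/c9.png

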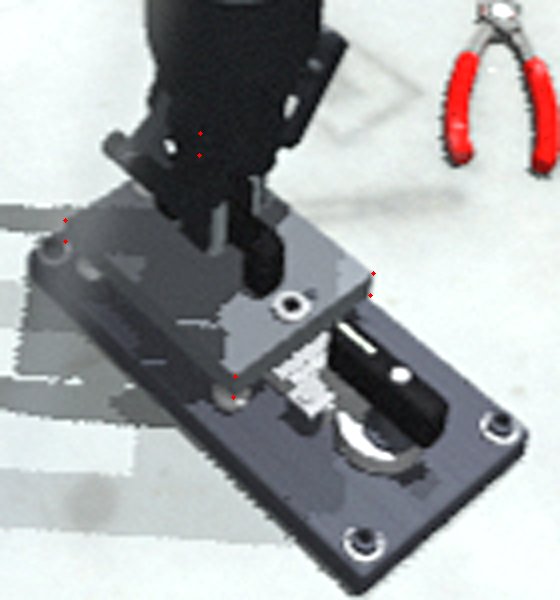

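The last picture shows the plate lying flat. Its top corners at (372,283), (235,377) and (66,222) sit on the dots drawn for the home pose. The wing is along the jig's +y, so the clamp is on. I'm handing in.

```bash
python3 -c "
from workcell import order
print(order.hand_in())
from h import *
st()"
```

```text
the job is handed in; nothing more can be done
None
the job is handed in; nothing more can be done
```

The job is handed in, with the clamp on and the plate pressed down on its rests; no verdict was reported.

**What I did**
- **Clamp:** I turned the wing handle clockwise until the stop gave 1.07 N m at the wrist.
- **Plate:** I set it on the dowel about 15 mm off and slid it towards the jig's -x. The hole dropped over the dowel and Fz fell to the bare plate weight. I then pressed it down and was still holding it at hand-in, at about 27.7 s.

**Last checks**
- **Height:** The stop was stiff at a reported z of 28.8 mm, against 28.9 mm predicted for the rests.
- **Push:** Fz was about +23 N and steady.
- **Position:** The last side picture shows the plate corners within 1–2 px of the home pose. The clamp wing is along the jig's +y.

**What failed or disagreed**
- **Tool height:** The reported TCP lay about 35 mm beyond the real finger tips, so the first grip on the wing closed on nothing. I measured the offset by touching the bare bench and corrected for it. The third press step after contact pushed to 64 N before I backed off.
- **Jig position:** My fitted jig frame disagrees with the final seated hand position by about 1.5 mm in y.
- **Not measured:** I judged the strap's contact with the end stop only from the handle being on its stop and the jaw touching the strap. I inferred the short pin's entry from the plate reaching rest height. I took the plate as level from the last picture.

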